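# Load two profile samples into the sprung feed track

## Task

Pull the follower of the feed track back by its red handle until it is caught and stays back by itself, without ramming it into its end stop. Stand the blue profile sample and behind it the orange one in the track, blue nearest the yellow feed stop, both on their flanges and down on the track floor. Then press the red release bar so that the follower closes and clamps both samples against the stop. Leave the white sample, the jar and the beaker where they are.

Things in the scene. Friction and masses are not known exactly. Their poses are not given: they have to be found in the camera images.
- magazine: Feed track fixed on the bench. Origin: centre of underside of its 190 x 60 mm base; x along the track away from the yellow feed stop, y to the side of the red release bar, z up. Channel along x: floor 10 mm above the bench, 33 mm wide inside, side walls 5 mm thick, tops 26 mm above the bench. Beside it at y 24 to 70 mm, mid-length, a grey catch block 24 mm high, its end stop 36 mm
- feed_stop (a point): Point on the channel floor at the middle of the inner face of the yellow feed stop, 85 mm to the -x side of the magazine's origin; axes as the magazine's. The stop is 10 mm thick, top 30 mm above the bench; beyond it (10 to 72 mm) stands a grey housing 45 mm high and 100 mm wide
- follower (a joint): Travel of the follower back along +x of the magazine, m; 0 = closed. The gap between feed stop and its front face is 8 mm + travel. A spring closes it: 4.5 N at 0, 0.9 N more per 10 mm; damping adds 0.6 N per 10 mm/s of speed. Pulled back far enough its lug clicks past a spring catch that holds it when let go, with 2 mm of slack. It closes softly by itself when released
- follower_grip (a point): Centre of the follower's red handle's grip, 68 mm above the bench; axes as the magazine's. The handle is an upright bar 16 mm along the track, 12 mm across, from 38 to 84 mm above the bench, on a black carriage 26 mm long, 31 mm wide, top at 38 mm, whose front face is 13 mm ahead of this point
- lug: Steel lug on the follower's side, reaching to y = 38 mm, 28 to 36 mm above the bench; moves with it. It clicks past the catch somewhere between 65 and 87 mm of travel (differs each time); riding over the catch adds about 4 N to the pull, from 18 to 10 mm before the click. A rigid end stop comes only 2 mm after the click: feel for it. The lug may not bear over 25 N. Origin 22 mm above the channel floor
- catch (a joint): Press of the red release bar, m: 0 = up, 0.009 = fully down. It takes 3 N at first and up to 8 N at the bottom; about 6 mm frees the follower. It springs up again
- release_top (a point): Place to press the release bar straight down: its top face, 42 mm above the bench, 60 mm to the +y and 8 mm to the +x side of the magazine's origin. The bar is 50 mm long along the track, 18 mm wide, its middle within 11 mm of this point along the track. The point is fixed to the track and does not go down with the bar
- blue_profile_mid (a point): Centre (25 mm above its foot) of the blue plastic profile sample: an inverted T, 40 g, standing on its flange. Flange 28 mm long (x), 30 mm wide (y), 12 mm high; above it an upright web 28 mm long (x), 12 mm thick (y), up to 50 mm above the foot. z up. A half turn makes no difference. In the track its x lies along the track
- orange_profile_mid (a point): The same for the orange sample
- white_profile_mid (a point): The same for the white sample, which stays where it is
- pellet_jar: Amber jar with white lid, 70 mm across, 100 mm high; origin under its foot; leave alone
- beaker: Glass beaker, 72 mm across, 95 mm high; origin under its foot; leave alone

How it is judged:
By the outcome, as a careful person would: the job done as asked, in the order asked, and still so for the second after the job is handed in, with the robot touching nothing.
It also fails if it takes over 72 s, if anything falls off the work surface, if the arm or the gripper's body presses on something with over 40 N, if the wrist force passes 120 N, or if a joint passes its speed limit or range.

## Robot

A 7-joint arm with a two-finger parallel gripper is mounted at the origin on the work surface. World frame = base frame: x ahead of the robot, y to its left, z up, the work surface at z = 0. Lengths are in m, angles in rad, forces in N, time in s.
With the tool pointing down it reaches from about 0.35 to 0.9 m from the base axis. Payload 8.1 kg.
Tool frame: the origin (TCP) lies at the very end of the fingers, on their centre line; the grasp point (between the pads) lies 19 mm behind it; x points along the fingers, z is the direction in which the jaws open and shut, and the axes are right-handed (so a half turn about x gives the same grasp; the last joint's range is limited). The gripper opens to 92 mm and grips with 3 to 60 N. Pads are 19 mm wide; open, the fingers measure 130 mm over their backs; the gripper's body (75 mm by 190 mm) begins 47 mm behind the grasp point.
Start: joints at [1.075, 0.434, 0.025, 1.573, -0.012, 1.134, -0.075], TCP at [0.239, -0.577, 0.227] pointing down, gripper open.
Joint ranges: [-2.62, 2.62], [-0.44, 2.09], [-1.27, 1.32], [0.08, 2.57], [-1.32, 4.46], [0.12, 2], [-2.74, 2.74]. Speed limits (rad/s): [2.22, 2.22, 3.01, 3.01, 3.14, 3.14, 3.14].

## Interface

Orientations are given as a 3x3 rotation matrix whose columns are the frame's x, y, z axes.
In Python, from station import robot gives the robot as it stands. The module is installed in compiled form; this text tells all that it offers.
- The arm moves only by the shell command python3 -m crank 'ROWS'. ROWS is a JSON object of lists of equal length, an entry for each row: "hand": the gripper's target within -1 to 1 (fully open at 1, half-way at 0, shut at -1); "offset": the shift along the tool's x, y, z each as a share of 500 mm, from -1 to 1, a list of three; "roll": the turn about the tool's x as a share of 90 degrees, from -1 to 1. A call has exactly 8 rows; each row is the pose to reach, as a shift and turn from the pose commanded when the call began, along the tool's axes at that moment; what a row does not reach only later rows make up. A row lasts 1/12 s, in which the tool goes at most 41.7 mm and 7.16 degrees, less where a joint would pass 70% of its speed; a pose out of reach is approached as far as the arm can. A call with a number of a shift or a turn outside -1 to 1 is refused whole. A call with a gripper value outside its range is refused whole. The fingers move at their own pace and stop on an object; the grip force is fixed at half the most. Time passes only in rows, so rows that repeat a pose let the fingers close, or fill a call up. It gives the time, the measured TCP pose, the force and the opening at its end, in the units of the state.
- robot.observe(): the state, without advancing time (a new reading comes with each control period).
- robot.capture(name): name is "side" or "top"; returns a dict with "frame" (384x512x3 uint8, red, green, blue), "mtx" (3x3 intrinsics, pixels), "T" (4x4, takes a point from camera to world coordinates). Camera axes: x right, y down, z forward; pixel columns grow to the right and rows downward; lengths in m; the calibration is good to about 2 mm. A picture is of the moment at which its call begins. There is no depth.
- robot.hand_in(): hands the job in, once; it reports no verdict.
The state is a dict: "time_s": time; "joint_positions": joint angles; "qvel": joint speeds; "joint_efforts": joint torques, N m; "ee_pos": TCP position; "orientation": TCP orientation; "wrist_force": force on the tool from outside, world axes, zero at the start; "moment": the same for the moment, N m; "finger_gap": finger opening in m.
Only numpy, scipy, OpenCV 4.12 (cv2) and the standard library are available. Lean on these libraries where they do the work, as an engineer would, in place of code of your own. Each camera call takes 0.05 s, during which the arm holds its last target.

## Working session

There is one attempt and no reset: what is moved stays moved. The work goes in short steps, Python scripts to look and compute and a shell command to move; the robot and the scene stay as the last step left them, time stands still between calls to the robot, and variables do not carry over. Pictures are saved under pics/ and viewed, and the job is handed in when it is done.

```bash
mkdir -p pics; python3 - <<'E'
from station import robot
import cv2,numpy as np
s=robot.observe()
for k,v in s.items(): print(k,np.round(np.array(v),4).tolist())
for n in ("top","side"):
    c=robot.capture(n); cv2.imwrite(f"pics/{n}0.png",c["frame"][:,:,::-1])
    np.savez(f"{n}0.npz",**c); print(n,np.round(c["mtx"],1).tolist(),np.round(c["T"],3).tolist())
E
```

```text
time_s 0.0
joint_positions [1.0754, 0.4352, 0.025, 1.5741, -0.0116, 1.134, -0.0751]
qvel [0.0012, -0.0008, 0.001, -0.0003, -0.0002, 0.0018, 0.0001]
joint_efforts [0.0009, -66.783, 0.9855, -31.4469, -0.0605, 0.043, 0.0002]
ee_pos [0.239, -0.5769, 0.2259]
orientation [[-0.0008, 0.9239, 0.3827], [0.0014, 0.3827, -0.9239], [-1.0, -0.0002, -0.0016]]
wrist_force [1.1356, 0.1723, -0.0839]
moment [0.0174, 0.0027, -0.0623]
finger_gap 0.0916
top [[353.7, 0.0, 254.2], [0.0, 353.7, 189.2], [0.0, 0.0, 1.0]] [[-0.018, -0.971, 0.239, 0.397], [-1.0, 0.017, -0.007, 0.06], [0.003, -0.239, -0.971, 0.919], [0.0, 0.0, 0.0, 1.0]]
side [[359.7, 0.0, 250.2], [0.0, 359.7, 186.4], [0.0, 0.0, 1.0]] [[-0.919, -0.252, 0.304, 0.313], [-0.395, 0.58, -0.712, 0.685], [0.003, -0.774, -0.633, 0.665], [0.0, 0.0, 0.0, 1.0]]
```

```bash
ls -la
```

```text
total 1172
drwxr-xr-x  3 agent agent   4096 Dec  6 13:32 .
drwxr-xr-x 23 root  root    4096 Dec  6 13:31 ..
drwxr-xr-x  2 agent agent   4096 Dec  6 13:32 pics
-rw-r--r--  1 agent agent 590760 Dec  6 13:32 side0.npz
-rw-r--r--  1 agent agent 590760 Dec  6 13:32 top0.npz
```

View pics/top0.png

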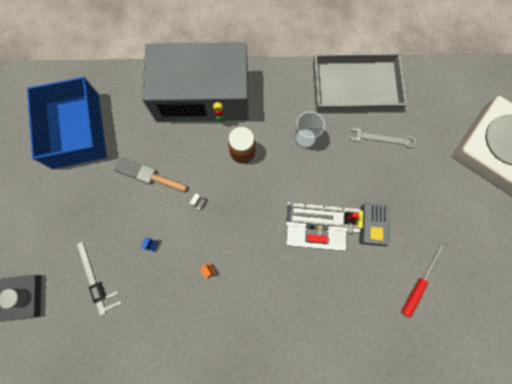

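View pics/side0.png

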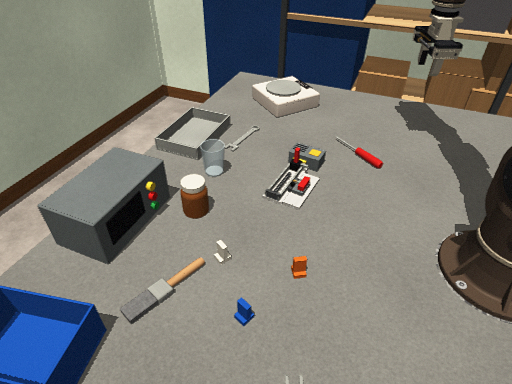

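```bash
python3 - <<'E'
import cv2,numpy as np
t=np.load("top0.npz")["frame"][:,:,::-1]; s=np.load("side0.npz")["frame"][:,:,::-1]
def z(a,x0,x1,y0,y1,f): return cv2.resize(np.ascontiguousarray(a[y0:y1,x0:x1]),None,fx=f,fy=f,interpolation=cv2.INTER_NEAREST)
cv2.imwrite("pics/tm.png",z(t,270,400,190,260,6))
cv2.imwrite("pics/tp.png",z(t,130,230,180,290,5))
cv2.imwrite("pics/sm.png",z(s,255,335,130,215,7))
cv2.imwrite("pics/sp.png",z(s,205,325,235,330,6))
E
```

```text
(no output)
```

View pics/tm.png

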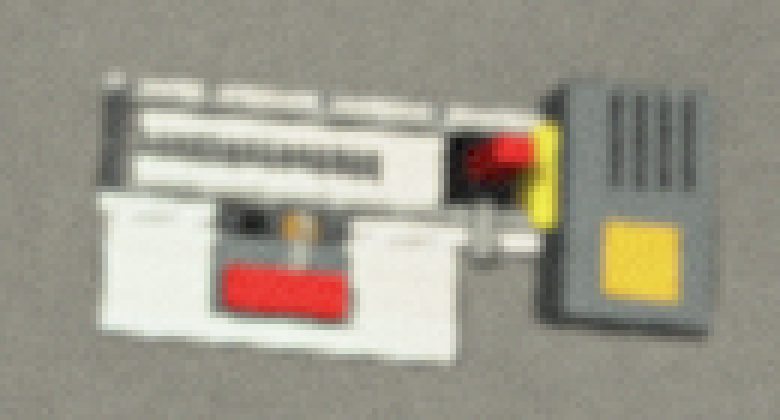

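View pics/sm.png

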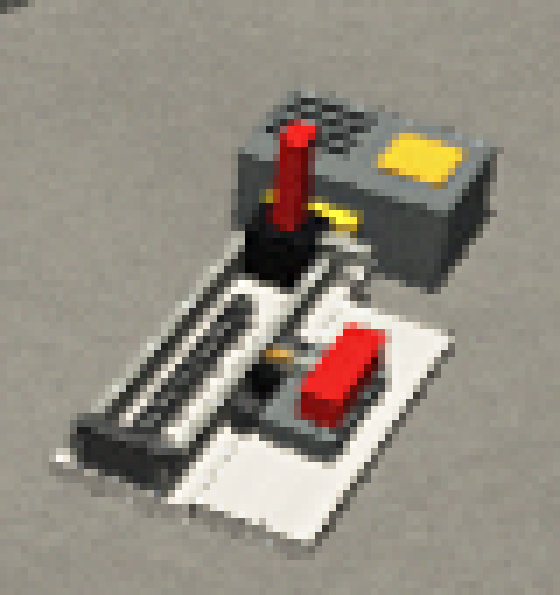

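View pics/tp.png

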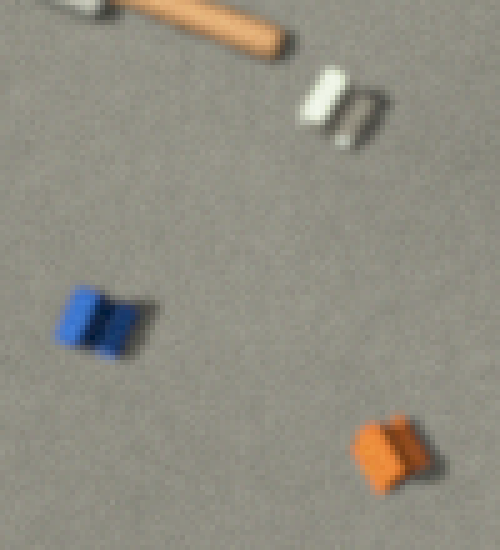

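View pics/sp.png

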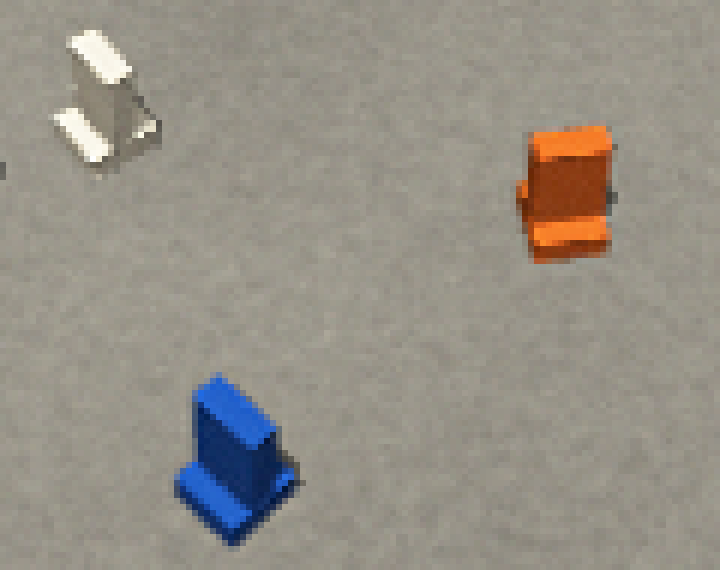

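```bash
cat > h.py <<'E'
import cv2,numpy as np
class Cam:
    def __init__(s,d):
        s.K=np.array(d["mtx"]);s.T=np.array(d["T"]);s.f=np.array(d["frame"])
        s.hsv=cv2.cvtColor(s.f,cv2.COLOR_RGB2HSV)
    def onz(s,uv,z):
        uv=np.atleast_2d(uv).astype(float)
        r=np.c_[uv,np.ones(len(uv))]@np.linalg.inv(s.K).T@s.T[:3,:3].T
        o=s.T[:3,3]
        return o+r*((z-o[2])/r[:,2:3])
    def proj(s,p):
        p=np.atleast_2d(p); c=(p-s.T[:3,3])@s.T[:3,:3]
        q=c@s.K.T; return q[:,:2]/q[:,2:]
    def blobs(s,lo,hi,amin=8):
        m=cv2.inRange(s.hsv,np.array(lo),np.array(hi))
        n,l,st,ce=cv2.connectedComponentsWithStats(m)
        return [(st[i].tolist(),ce[i],np.argwhere(l==i)[:,::-1]) for i in range(1,n) if st[i][4]>=amin]
def load(n): return Cam(np.load(n))
def tri(c1,u1,c2,u2):
    P=lambda c:c.K@np.linalg.inv(c.T)[:3]
    X=cv2.triangulatePoints(P(c1),P(c2),np.array(u1,float).reshape(2,1),np.array(u2,float).reshape(2,1))
    return (X[:3]/X[3]).ravel()
E
python3 - <<'E'
from h import *
for n in("top","side"):
    c=load(n+"0.npz"); print("==",n)
    for nm,lo,hi in(("red",(0,200,60),(4,255,255)),("redb",(0,200,180),(4,255,255)),("blue",(100,150,40),(125,255,255)),("blueb",(100,150,150),(125,255,255)),
       ("or",(5,200,60),(14,255,255)),("orb",(5,200,180),(14,255,255)),("yel",(22,150,120),(32,255,255)),("white",(0,0,195),(180,60,255))):
        for st,ce,px in c.blobs(lo,hi):
            if nm in("blue","blueb") and n=="top" and st[0]<110: continue
            if nm=="blue" and st[4]>1000: continue
            if nm=="white" and st[4]>400: continue
            print(nm,st,np.round(ce,1), "z.05/.042/.084/.03",[np.round(c.onz(ce,z)[0,:2],3).tolist() for z in(.05,.042,.084,.03)])
E
```

```text
== top
red [216, 112, 6, 3, 13] [218.4 113. ] z.05/.042/.084/.03 [[0.822, 0.146], [0.826, 0.147], [0.806, 0.142], [0.832, 0.148]]
red [349, 214, 9, 6, 32] [353.1 216. ] z.05/.042/.084/.03 [[0.538, -0.191], [0.539, -0.193], [0.533, -0.181], [0.541, -0.196]]
red [319, 240, 7, 2, 8] [322.2 240.6] z.05/.042/.084/.03 [[0.479, -0.11], [0.479, -0.112], [0.476, -0.103], [0.481, -0.114]]
red [403, 280, 24, 36, 265] [414.7 296.2] z.05/.042/.084/.03 [[0.345, -0.319], [0.344, -0.323], [0.347, -0.305], [0.343, -0.328]]
redb [353, 214, 5, 3, 13] [354.9 215. ] z.05/.042/.084/.03 [[0.541, -0.195], [0.542, -0.198], [0.535, -0.185], [0.544, -0.201]]
redb [319, 240, 7, 2, 8] [322.2 240.6] z.05/.042/.084/.03 [[0.479, -0.11], [0.479, -0.112], [0.476, -0.103], [0.481, -0.114]]
redb [403, 280, 24, 36, 232] [415.1 296.5] z.05/.042/.084/.03 [[0.344, -0.32], [0.343, -0.324], [0.346, -0.306], [0.343, -0.329]]
blue [142, 238, 15, 13, 114] [148.9 244. ] z.05/.042/.084/.03 [[0.478, 0.313], [0.479, 0.315], [0.475, 0.303], [0.48, 0.319]]
blueb [142, 238, 7, 10, 39] [145.1 242.8] z.05/.042/.084/.03 [[0.481, 0.322], 
[... 8419 characters left out ...]
05/.042/.084/.03 [[0.989, 0.433], [0.997, 0.43], [0.951, 0.447], [1.011, 0.425]]
white [214, 253, 9, 9, 39] [218.4 257. ] z.05/.042/.084/.03 [[0.576, 0.244], [0.58, 0.238], [0.562, 0.268], [0.585, 0.229]]
white [16, 256, 6, 4, 10] [ 18.5 257.1] z.05/.042/.084/.03 [[0.975, 0.417], [0.983, 0.413], [0.938, 0.431], [0.996, 0.408]]
white [0, 271, 4, 3, 8] [  1.2 271.6] z.05/.042/.084/.03 [[0.975, 0.459], [0.983, 0.456], [0.938, 0.471], [0.996, 0.451]]
white [456, 281, 10, 7, 27] [460.9 284.1] z.05/.042/.084/.03 [[0.092, 0.111], [0.089, 0.103], [0.104, 0.142], [0.085, 0.092]]
white [148, 285, 13, 11, 37] [153.9 290.2] z.05/.042/.084/.03 [[0.656, 0.37], [0.66, 0.366], [0.637, 0.388], [0.667, 0.36]]
```

```bash
python3 - <<'E'
from h import *
C={n:load(n+"0.npz") for n in("top","side")}
for n,c in C.items():
    print(n)
    for nm,lo,hi,win in(("blue",(100,150,150),(125,255,255),{"top":(138,160,234,254),"side":(230,258,296,312)}),
                    ("orange",(3,150,195),(18,255,255),{"top":(198,218,260,282),"side":(288,310,252,264)}),
                    ("white",(0,0,195),(180,60,255),{"top":(186,202,190,206),"side":(214,230,238,252)}),
                    ("bar",(0,180,190),(5,255,255),{"top":(300,335,230,250),"side":(296,312,174,192)})):
        x0,x1,y0,y1=win[n]
        m=cv2.inRange(c.hsv,np.array(lo),np.array(hi)); w=np.zeros_like(m); w[y0:y1,x0:x1]=m[y0:y1,x0:x1]
        px=np.argwhere(w)[:,::-1]
        z=.042 if nm=="bar" else .05
        P=c.onz(px,z)[:,:2]*1000
        r=cv2.minAreaRect(P.astype(np.float32))
        d=P-P.mean(0); ev,V=np.linalg.eigh(d.T@d/len(d)); a=V[:,1]
        print(nm,len(px),"mean",P.mean(0).round(1),"rect",np.round(r[0],1),np.round(r[1],1),round(r[2],1),"pca ang",round(np.degrees(np.arctan2(a[1],a[0]))%180,1),"len",np.sqrt(12*ev).round(1))
c=C["top"]
w=c.onz([(298.8,204.6),(314.2,206),(333.3,207.9),(351.5,209.5)],.026)[:,:2]
a=w[0]-w[-1];print("wall",w.round(4).tolist(),np.degrees(np.arctan2(a[1],a[0])))
e=c.onz([(286.2,244.7),(345.8,250.3)],.004)[:,:2];a=e[0]-e[1];print(e,np.degrees(np.arctan2(a[1],a[0])))
E
```

```text
top
blue 39 mean [481.2 322.2] rect [480.9 322.3] [ 9.  23.2] 65.8 pca ang 157.0 len [ 9.6 23.4]
orange 71 mean [411.7 175.5] rect [411.8 175.7] [27.2 14.8] 31.8 pca ang 24.5 len [14.6 26.5]
white 53 mean [589.  205.2] rect [588.6 205. ] [12.1 28.4] 57.6 pca ang 146.5 len [12.1 27.6]
bar 116 mean [485.6 -98.8] rect [485.6 -98.8] [45.1 15. ] 83.3 pca ang 82.8 len [15.  46.4]
side
blue 74 mean [478.8 326.1] rect [479.1 325.8] [10.1 27.1] 65.5 pca ang 155.7 len [11.2 27.3]
orange 55 mean [412.1 176.6] rect [412.  176.6] [26.5 11.7] 32.2 pca ang 32.7 len [12.1 27.3]
white 50 mean [587.5 207.5] rect [587.2 207.4] [12.3 26.9] 62.9 pca ang 148.1 len [12.3 27.8]
bar 64 mean [484.7 -95.5] rect [484.6 -96.2] [48.5 16.1] 82.1 pca ang 81.9 len [16.2 48.4]
wall [[0.5742, -0.0602], [0.5698, -0.0996], [0.564, -0.1484], [0.559, -0.1948]] 83.5528074578754
[[ 0.4743667  -0.02578281]
 [ 0.4574157  -0.17760079]] 83.62911919959765
```

```bash
cat >> h.py <<'E'
A=np.radians(83.2); O=np.array([.542,-.1205]); 
def setmag(o,deg):
    global O,A
    O=np.array(o);A=np.radians(deg)
def m2w(p):
    p=np.atleast_2d(np.array(p,float)); ex=np.array([np.cos(A),np.sin(A)]);ey=np.array([-ex[1],ex[0]])
    return np.c_[O+p[:,:1]*ex+p[:,1:2]*ey,p[:,2]]
def overlay(c,win,f,name,trav=0.):
    x0,x1,y0,y1=win
    im=cv2.resize(np.ascontiguousarray(c.f[y0:y1,x0:x1,::-1]),None,fx=f,fy=f,interpolation=cv2.INTER_NEAREST)
    def poly(P,col):
        q=((c.proj(m2w(np.array(P)/1000))-[x0,y0]+.5)*f).astype(np.int32); cv2.polylines(im,[q],True,col,1)
    for y in(-19,19): poly([(-85,y-2.5,26),(95,y-2.5,26),(95,y+2.5,26),(-85,y+2.5,26)],(255,0,255))
    poly([(-95,-30,0),(95,-30,0),(95,30,0),(-95,30,0)],(0,160,0))
    poly([(-85,-16,30),(-95,-16,30),(-95,16,30),(-85,16,30)],(255,0,0))
    h=-64+trav*1000
    poly([(h-8,-6,84),(h+8,-6,84),(h+8,6,84),(h-8,6,84)],(255,255,0))
    poly([(h-13,-15.5,38),(h+13,-15.5,38),(h+13,15.5,38),(h-13,15.5,38)],(255,255,0))
    poly([(-95,-50,45),(-157,-50,45),(-157,50,45),(-95,50,45)],(0,255,0))
    cv2.imwrite(name,im)
E
python3 - <<'E'
from h import *
overlay(load("top0.npz"),(270,400,190,260),6,"pics/ot.png")
overlay(load("side0.npz"),(255,335,130,215),7,"pics/os.png")
E
```

```text
(no output)
```

View pics/ot.png

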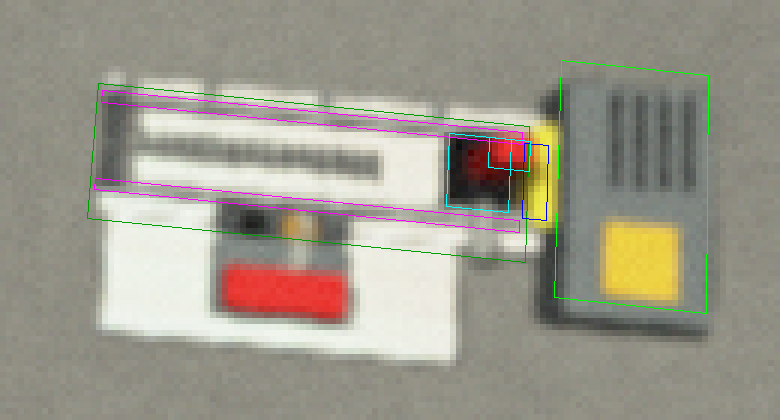

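View pics/os.png

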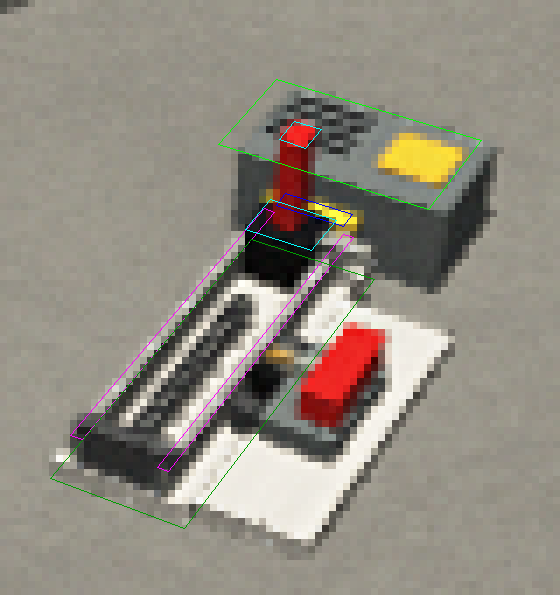

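```bash
python3 - <<'E'
from h import *
t=load("top0.npz");s=load("side0.npz")
print("handle",tri(t,(354.9,215.0),s,(297.4,148.9)).round(4))
print("bar",tri(t,t.proj([[.4856,-.0988,.042]])[0],s,s.proj([[.4847,-.0955,.042]])[0]).round(4))
print("blue",tri(t,t.proj([[.4811,.3222,.05]])[0],s,s.proj([[.4788,.3261,.05]])[0]).round(4))
print("orange",tri(t,t.proj([[.4117,.1755,.05]])[0],s,s.proj([[.4121,.1766,.05]])[0]).round(4))
E
cat >> h.py <<'E'
def delta(target,zang=None):
    """print offset share and roll share to reach TCP target (world m) with jaw axis at world angle zang deg"""
    from station import robot
    s=robot.observe(); R=np.array(s["orientation"]);p=np.array(s["ee_pos"])
    d=R.T@(np.array(target)-p)/.5
    cur=np.degrees(np.arctan2(R[1,2],R[0,2]))
    out=""
    if zang is not None:
        dw=(zang-cur+90)%180-90   # world turn, half turn equivalence
        out=f"world turn {dw:.1f} roll {-dw/90:.4f} j7 {s['joint_positions'][6]:.2f}"
    print("t",round(s["time_s"],2),"p",p.round(4).tolist(),"zang",round(cur,2),"d",d.round(4).tolist(),out,"F",np.round(s["wrist_force"],1).tolist(),"gap",round(s["finger_gap"],4))
E
python3 -c "
from h import *
delta([.5345,-.185,.16],-6)"
```

```text
handle [ 0.535  -0.1858  0.0824]
bar [ 0.4857 -0.0994  0.0389]
blue [0.4808 0.3234 0.0453]
orange [0.412  0.1757 0.049 ]
t 0.1 p [0.239, -0.577, 0.226] zang -67.5 d [0.1326, 0.8461, -0.498] world turn 61.5 roll -0.6834 j7 -0.08 F [1.0, 0.1, -0.2] gap 0.0917
```

```bash
python3 -m crank '{"hand":[0,0,0,0,0,0,0,0],"offset":[[0.01,0.06,-0.036],[0.03,0.18,-0.106],[0.05,0.3,-0.177],[0.07,0.42,-0.247],[0.09,0.52,-0.306],[0.1,0.6,-0.353],[0.11,0.67,-0.394],[0.12,0.72,-0.424]],"roll":[-0.07,-0.14,-0.21,-0.28,-0.35,-0.42,-0.49,-0.55]}'; python3 -c "
from h import *
delta([.5345,-.185,.13],-6)"
```

```text
time_s: 0.77
ee_pos: [0.4347, -0.3172, 0.1799]
orientation: [[-0.0, 0.304, 0.953], [-0.0, 0.953, -0.304], [-1.0, -0.0, -0.0]]
wrist_force: [0.6, -0.9, 0.5]
finger_gap: 0.0466
t 0.77 p [0.4347, -0.3172, 0.1799] zang -17.69 d [0.0998, 0.3125, 0.1098] world turn 11.7 roll -0.1298 j7 0.11 F [0.6, -0.9, 0.5] gap 0.0466
```

```bash
python3 -m crank '{"hand":[0,0,0,0,0,0,0,0],"offset":[[0.01,0.05,0.02],[0.03,0.12,0.05],[0.05,0.19,0.07],[0.07,0.25,0.09],[0.09,0.29,0.1],[0.1,0.3125,0.11],[0.1,0.3125,0.11],[0.1,0.3125,0.11]],"roll":[-0.04,-0.08,-0.12,-0.13,-0.13,-0.13,-0.13,-0.13]}'; python3 - <<'E'
from h import *
from station import robot
delta([.5345,-.185,.13],-6)
c=robot.capture("side");np.savez("side1.npz",**c)
c=robot.capture("top");np.savez("top1.npz",**c)
a=Cam(np.load("side1.npz")).f[110:210,250:350,::-1];b=Cam(c).f[180:280,290:400,::-1]
cv2.imwrite("pics/s1.png",cv2.resize(np.ascontiguousarray(a),None,fx=6,fy=6)); 
E
```

```text
time_s: 1.43
ee_pos: [0.5343, -0.1879, 0.1299]
orientation: [[-0.001, 0.109, 0.994], [-0.0, 0.994, -0.109], [-1.0, -0.0, -0.001]]
wrist_force: [-0.8, -0.7, 0.2]
finger_gap: 0.0459
t 1.43 p [0.5343, -0.1879, 0.1299] zang -6.29 d [-0.0001, 0.0059, -0.0002] world turn 0.3 roll -0.0032 j7 -0.04 F [-0.8, -0.7, 0.2] gap 0.0459
```

View pics/s1.png

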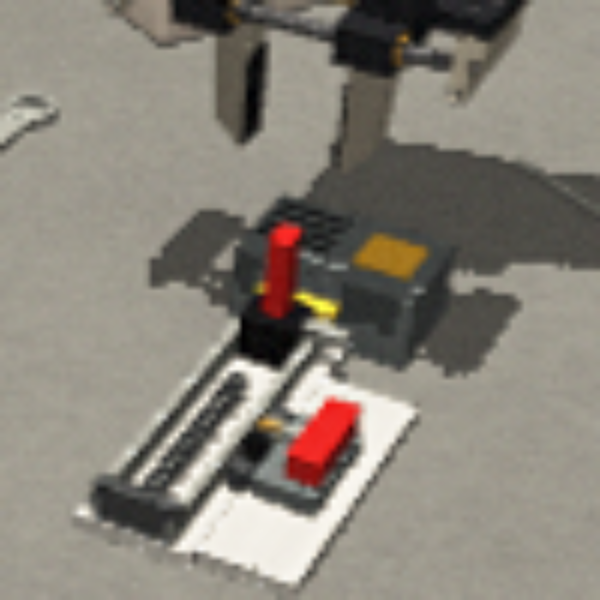

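```bash
python3 -m crank '{"hand":[0,0,0,0,0,0,0,0],"offset":[[0.02,0.004,0],[0.05,0.006,0],[0.08,0.006,0],[0.11,0.006,0],[0.14,0.006,0],[0.155,0.006,0],[0.16,0.006,0],[0.16,0.006,0]],"roll":[0,0,0,0,0,0,0,0]}' && python3 -m crank '{"hand":[-0.3,-0.6,-1,-1,-1,-1,-1,-1],"offset":[[0,0,0],[0,0,0],[0,0,0],[0,0,0],[0,0,0],[0,0,0],[0,0,0],[0,0,0]],"roll":[0,0,0,0,0,0,0,0]}'; python3 -c "
from h import *
delta([.5345,-.185,.049],-6)"
```

```text
time_s: 2.2
ee_pos: [0.5344, -0.1849, 0.0498]
orientation: [[-0.001, 0.111, 0.994], [0.0, 0.994, -0.111], [-1.0, -0.0, -0.001]]
wrist_force: [-0.4, -0.1, 0.7]
finger_gap: 0.0459
time_s: 2.87
ee_pos: [0.5353, -0.1844, 0.0505]
orientation: [[0.001, 0.11, 0.994], [-0.0, 0.994, -0.11], [-1.0, -0.0, 0.001]]
wrist_force: [-0.3, -0.4, 3.3]
finger_gap: 0.0119
t 2.87 p [0.5353, -0.1844, 0.0505] zang -6.3 d [0.003, -0.0013, -0.0014] world turn 0.3 roll -0.0033 j7 -0.10 F [-0.3, -0.4, 3.3] gap 0.0119
```

```bash
cat >> h.py <<'E'
def trav():
    from station import robot
    s=robot.observe();R=np.array(s["orientation"]);d=np.array(s["ee_pos"])-np.array([.5353,-.1844,.0505])
    a=np.radians(83.7);e=np.array([np.cos(a),np.sin(a),0]);n=np.array([-e[1],e[0],0]);f=np.array(s["wrist_force"])
    print("t",round(s["time_s"],2),"travel mm",round(d@e*1000,2),"lat",round(d@n*1000,2),"Fpull",round(f@e,2),"Flat",round(f@n,2),"Fz",round(f[2],2),"gap",round(s["finger_gap"],4))
E
python3 -m crank '{"hand":[-1,-1,-1,-1,-1,-1,-1,-1],"offset":[[0,0.005,0],[0,0.015,0],[0,0.03,0],[0,0.045,0],[0,0.06,0],[0,0.07,0],[0,0.08,0],[0,0.08,0]],"roll":[0,0,0,0,0,0,0,0]}'; python3 -c "
from h import *
trav()"
```

```text
time_s: 3.53
ee_pos: [0.5395, -0.1464, 0.0505]
orientation: [[0.0, 0.111, 0.994], [-0.003, 0.994, -0.111], [-1.0, -0.003, 0.001]]
wrist_force: [-0.1, -7.3, 2.8]
finger_gap: 0.012
t 3.53 travel mm 38.21 lat -0.06 Fpull -7.32 Flat -0.69 Fz 2.79 gap 0.012
```

```bash
python3 -m crank '{"hand":[-1,-1,-1,-1,-1,-1,-1,-1],"offset":[[0,0.003,0],[0,0.006,0],[0,0.009,0],[0,0.012,0],[0,0.014,0],[0,0.014,0],[0,0.014,0],[0,0.014,0]],"roll":[0,0,0,0,0,0,0,0]}' >/dev/null; python3 -c "
from h import *
trav()"
python3 -m crank '{"hand":[-1,-1,-1,-1,-1,-1,-1,-1],"offset":[[0,0.001,0],[0,0.002,0],[0,0.003,0],[0,0.004,0],[0,0.005,0],[0,0.006,0],[0,0.006,0],[0,0.006,0]],"roll":[0,0,0,0,0,0,0,0]}' >/dev/null; python3 -c "
from h import *
trav()"
python3 -m crank '{"hand":[-1,-1,-1,-1,-1,-1,-1,-1],"offset":[[0,0.001,0],[0,0.002,0],[0,0.003,0],[0,0.004,0],[0,0.005,0],[0,0.006,0],[0,0.006,0],[0,0.006,0]],"roll":[0,0,0,0,0,0,0,0]}' >/dev/null; python3 -c "
from h import *
trav()"
```

```text
t 4.2 travel mm 44.32 lat -0.09 Fpull -8.62 Flat -0.86 Fz 3.19 gap 0.0117
t 4.87 travel mm 47.2 lat -0.1 Fpull -8.77 Flat -0.11 Fz 3.07 gap 0.0119
t 5.53 travel mm 50.09 lat -0.08 Fpull -9.22 Flat -1.21 Fz 4.0 gap 0.0121
```

```bash
python3 -m crank '{"hand":[-1,-1,-1,-1,-1,-1,-1,-1],"offset":[[0,0.001,0],[0,0.002,0],[0,0.003,0],[0,0.004,0],[0,0.005,0],[0,0.006,0],[0,0.006,0],[0,0.006,0]],"roll":[0,0,0,0,0,0,0,0]}' >/dev/null; python3 -c "
from h import *
trav()"
python3 -m crank '{"hand":[-1,-1,-1,-1,-1,-1,-1,-1],"offset":[[0,0.001,0],[0,0.002,0],[0,0.003,0],[0,0.004,0],[0,0.005,0],[0,0.006,0],[0,0.006,0],[0,0.006,0]],"roll":[0,0,0,0,0,0,0,0]}' >/dev/null; python3 -c "
from h import *
trav()"
python3 -m crank '{"hand":[-1,-1,-1,-1,-1,-1,-1,-1],"offset":[[0,0.001,0],[0,0.002,0],[0,0.003,0],[0,0.004,0],[0,0.005,0],[0,0.006,0],[0,0.006,0],[0,0.006,0]],"roll":[0,0,0,0,0,0,0,0]}' >/dev/null; python3 -c "
from h import *
trav()"
python3 -m crank '{"hand":[-1,-1,-1,-1,-1,-1,-1,-1],"offset":[[0,0.001,0],[0,0.002,0],[0,0.003,0],[0,0.004,0],[0,0.005,0],[0,0.006,0],[0,0.006,0],[0,0.006,0]],"roll":[0,0,0,0,0,0,0,0]}' >/dev/null; python3 -c "
from h import *
trav()"
```

```text
t 6.2 travel mm 53.04 lat -0.12 Fpull -9.35 Flat -0.64 Fz 2.35 gap 0.0115
t 6.87 travel mm 56.0 lat -0.11 Fpull -10.04 Flat -0.66 Fz 2.65 gap 0.0119
t 7.53 travel mm 58.87 lat -0.14 Fpull -10.63 Flat -1.55 Fz 3.91 gap 0.0118
t 8.2 travel mm 61.76 lat -0.08 Fpull -10.15 Flat -1.07 Fz 3.89 gap 0.0119
```

```bash
python3 -m crank '{"hand":[-1,-1,-1,-1,-1,-1,-1,-1],"offset":[[0,0.001,0],[0,0.002,0],[0,0.003,0],[0,0.004,0],[0,0.004,0],[0,0.005,0],[0,0.005,0],[0,0.005,0]],"roll":[0,0,0,0,0,0,0,0]}' >/dev/null; python3 -c "
from h import *
trav()"
python3 -m crank '{"hand":[-1,-1,-1,-1,-1,-1,-1,-1],"offset":[[0,0.001,0],[0,0.002,0],[0,0.003,0],[0,0.004,0],[0,0.004,0],[0,0.005,0],[0,0.005,0],[0,0.005,0]],"roll":[0,0,0,0,0,0,0,0]}' >/dev/null; python3 -c "
from h import *
trav()"
```

```text
t 8.87 travel mm 64.2 lat -0.11 Fpull -10.28 Flat -1.87 Fz 2.92 gap 0.0118
t 9.53 travel mm 66.6 lat -0.14 Fpull -10.0 Flat -1.49 Fz 2.04 gap 0.012
```

```bash
python3 -m crank '{"hand":[-1,-1,-1,-1,-1,-1,-1,-1],"offset":[[0,0.001,0],[0,0.002,0],[0,0.003,0],[0,0.004,0],[0,0.004,0],[0,0.004,0],[0,0.004,0],[0,0.004,0]],"roll":[0,0,0,0,0,0,0,0]}' >/dev/null; python3 -c "
from h import *
trav()"
python3 -m crank '{"hand":[-1,-1,-1,-1,-1,-1,-1,-1],"offset":[[0,0.001,0],[0,0.002,0],[0,0.003,0],[0,0.004,0],[0,0.004,0],[0,0.004,0],[0,0.004,0],[0,0.004,0]],"roll":[0,0,0,0,0,0,0,0]}' >/dev/null; python3 -c "
from h import *
trav()"
```

```text
t 10.2 travel mm 68.09 lat -0.14 Fpull -12.53 Flat -2.05 Fz 3.32 gap 0.012
t 10.87 travel mm 68.99 lat -0.12 Fpull -15.07 Flat -1.25 Fz 3.53 gap 0.0121
```

```bash
python3 -m crank '{"hand":[-1,-1,-1,-1,-1,-1,-1,-1],"offset":[[0,0.001,0],[0,0.002,0],[0,0.003,0],[0,0.003,0],[0,0.003,0],[0,0.003,0],[0,0.003,0],[0,0.003,0]],"roll":[0,0,0,0,0,0,0,0]}' >/dev/null; python3 -c "
from h import *
trav()"
```

```text
t 11.53 travel mm 70.53 lat -0.13 Fpull -13.91 Flat -1.37 Fz 2.82 gap 0.0117
```

```bash
python3 -m crank '{"hand":[-1,-1,-1,-1,-1,-1,-1,-1],"offset":[[0,0.001,0],[0,0.002,0],[0,0.003,0],[0,0.004,0],[0,0.004,0],[0,0.004,0],[0,0.004,0],[0,0.004,0]],"roll":[0,0,0,0,0,0,0,0]}' >/dev/null; python3 -c "
from h import *
trav()"
python3 -m crank '{"hand":[-1,-1,-1,-1,-1,-1,-1,-1],"offset":[[0,0.001,0],[0,0.002,0],[0,0.003,0],[0,0.004,0],[0,0.004,0],[0,0.004,0],[0,0.004,0],[0,0.004,0]],"roll":[0,0,0,0,0,0,0,0]}' >/dev/null; python3 -c "
from h import *
trav()"
python3 -m crank '{"hand":[-1,-1,-1,-1,-1,-1,-1,-1],"offset":[[0,0.001,0],[0,0.002,0],[0,0.003,0],[0,0.004,0],[0,0.004,0],[0,0.004,0],[0,0.004,0],[0,0.004,0]],"roll":[0,0,0,0,0,0,0,0]}' >/dev/null; python3 -c "
from h import *
trav()"
```

```text
t 12.2 travel mm 72.1 lat -0.16 Fpull -15.13 Flat -1.79 Fz 2.8 gap 0.0116
t 12.87 travel mm 74.12 lat -0.15 Fpull -16.18 Flat -2.01 Fz 3.49 gap 0.0119
t 13.53 travel mm 77.1 lat -0.18 Fpull -13.54 Flat -1.17 Fz 3.32 gap 0.0115
```

```bash
python3 -m crank '{"hand":[-1,-1,-1,-1,-1,-1,-1,-1],"offset":[[0,0.001,0],[0,0.002,0],[0,0.003,0],[0,0.004,0],[0,0.005,0],[0,0.005,0],[0,0.005,0],[0,0.005,0]],"roll":[0,0,0,0,0,0,0,0]}' >/dev/null; python3 -c "
from h import *
trav()"
python3 -m crank '{"hand":[-1,-1,-1,-1,-1,-1,-1,-1],"offset":[[0,0.001,0],[0,0.002,0],[0,0.003,0],[0,0.004,0],[0,0.005,0],[0,0.005,0],[0,0.005,0],[0,0.005,0]],"roll":[0,0,0,0,0,0,0,0]}' >/dev/null; python3 -c "
from h import *
trav()"
```

```text
t 14.2 travel mm 79.57 lat -0.16 Fpull -13.48 Flat -1.33 Fz 3.45 gap 0.0117
t 14.87 travel mm 82.0 lat -0.18 Fpull -14.09 Flat -0.71 Fz 3.57 gap 0.0122
```

```bash
python3 -m crank '{"hand":[-1,-1,-1,-1,-1,-1,-1,-1],"offset":[[0,0.001,0],[0,0.002,0],[0,0.003,0],[0,0.003,0],[0,0.003,0],[0,0.003,0],[0,0.003,0],[0,0.003,0]],"roll":[0,0,0,0,0,0,0,0]}' >/dev/null; python3 -c "
from h import *
trav()"
python3 -m crank '{"hand":[-1,-1,-1,-1,-1,-1,-1,-1],"offset":[[0,0.001,0],[0,0.002,0],[0,0.002,0],[0,0.002,0],[0,0.002,0],[0,0.002,0],[0,0.002,0],[0,0.002,0]],"roll":[0,0,0,0,0,0,0,0]}' >/dev/null; python3 -c "
from h import *
trav()"
```

```text
t 15.53 travel mm 83.45 lat -0.18 Fpull -14.08 Flat -1.89 Fz 4.01 gap 0.0119
t 16.2 travel mm 84.29 lat -0.16 Fpull -13.91 Flat -1.47 Fz 3.46 gap 0.0118
```

```bash
python3 -m crank '{"hand":[-1,-1,-1,-1,-1,-1,-1,-1],"offset":[[0,0.001,0],[0,0.002,0],[0,0.002,0],[0,0.002,0],[0,0.002,0],[0,0.002,0],[0,0.002,0],[0,0.002,0]],"roll":[0,0,0,0,0,0,0,0]}' >/dev/null; python3 -c "
from h import *
trav()"
python3 -m crank '{"hand":[-1,-1,-1,-1,-1,-1,-1,-1],"offset":[[0,0.001,0],[0,0.002,0],[0,0.002,0],[0,0.002,0],[0,0.002,0],[0,0.002,0],[0,0.002,0],[0,0.002,0]],"roll":[0,0,0,0,0,0,0,0]}' >/dev/null; python3 -c "
from h import *
trav()"
```

```text
t 16.87 travel mm 85.93 lat -0.2 Fpull -12.45 Flat -0.95 Fz 3.39 gap 0.0117
t 17.53 travel mm 86.92 lat -0.18 Fpull -12.97 Flat -1.76 Fz 3.55 gap 0.012
```

```bash
python3 -m crank '{"hand":[-1,-1,-1,-1,-1,-1,-1,-1],"offset":[[0,-0.001,0],[0,-0.002,0],[0,-0.003,0],[0,-0.004,0],[0,-0.005,0],[0,-0.006,0],[0,-0.007,0],[0,-0.008,0]],"roll":[0,0,0,0,0,0,0,0]}' >/dev/null; python3 -c "
from h import *
trav()"
```

```text
t 18.2 travel mm 84.74 lat -0.2 Fpull -5.77 Flat -1.22 Fz 3.3 gap 0.0117
```

```bash
python3 -m crank '{"hand":[-1,-1,-1,-1,-1,-1,-1,-1],"offset":[[0,-0.001,0],[0,-0.002,0],[0,-0.003,0],[0,-0.004,0],[0,-0.004,0],[0,-0.004,0],[0,-0.004,0],[0,-0.004,0]],"roll":[0,0,0,0,0,0,0,0]}' ; python3 -c "
from h import *
trav()"
python3 -m crank '{"hand":[-0.9,-0.8,-0.7,-0.6,-0.5,-0.5,-0.5,-0.5],"offset":[[0,0,0],[0,0,0],[0,0,0],[0,0,0],[0,0,0],[0,0,0],[0,0,0],[0,0,0]],"roll":[0,0,0,0,0,0,0,0]}'; python3 -c "
from h import *
trav()"
```

```text
time_s: 18.87
ee_pos: [0.5447, -0.1003, 0.0505]
orientation: [[0.001, 0.11, 0.994], [-0.001, 0.994, -0.11], [-1.0, -0.0, 0.001]]
wrist_force: [1.4, -5.5, 5.3]
finger_gap: 0.0117
t 18.87 travel mm 84.63 lat -0.15 Fpull -5.32 Flat -1.98 Fz 5.27 gap 0.0117
time_s: 19.53
ee_pos: [0.5441, -0.0996, 0.05]
orientation: [[-0.0, 0.109, 0.994], [0.0, 0.994, -0.109], [-1.0, 0.0, -0.0]]
wrist_force: [0.1, -0.6, -0.5]
finger_gap: 0.0232
t 19.53 travel mm 85.24 lat 0.54 Fpull -0.58 Flat -0.19 Fz -0.49 gap 0.0232
```

```bash
python3 -m crank '{"hand":[-0.5,-0.5,-0.5,-0.4,-0.2,0,0,0],"offset":[[-0.02,0,0],[-0.07,0,0],[-0.13,0,0],[-0.17,0,0],[-0.18,0.02,0],[-0.18,0.08,0],[-0.18,0.15,0],[-0.18,0.22,0]],"roll":[0,0,0,0,-0.07,-0.14,-0.21,-0.28]}' ; python3 - <<'E'
from h import *
from station import robot
delta([.480,.3235,.10],66)
c=robot.capture("top");np.savez("top2.npz",**c)
cv2.imwrite("pics/t2.png",cv2.resize(np.ascontiguousarray(c["frame"][150:270,260:410,::-1]),None,fx=5,fy=5))
E
```

```text
time_s: 20.2
ee_pos: [0.5566, 0.0099, 0.1414]
orientation: [[0.001, -0.327, 0.945], [-0.0, 0.945, 0.327], [-1.0, -0.001, 0.001]]
wrist_force: [0.5, 0.6, -0.6]
finger_gap: 0.0447
t 20.2 p [0.5566, 0.0099, 0.1414] zang 19.09 d [0.0824, 0.6429, 0.0602] world turn 46.9 roll -0.5213 j7 -0.02 F [0.5, 0.6, -0.6] gap 0.0447
```

View pics/t2.png

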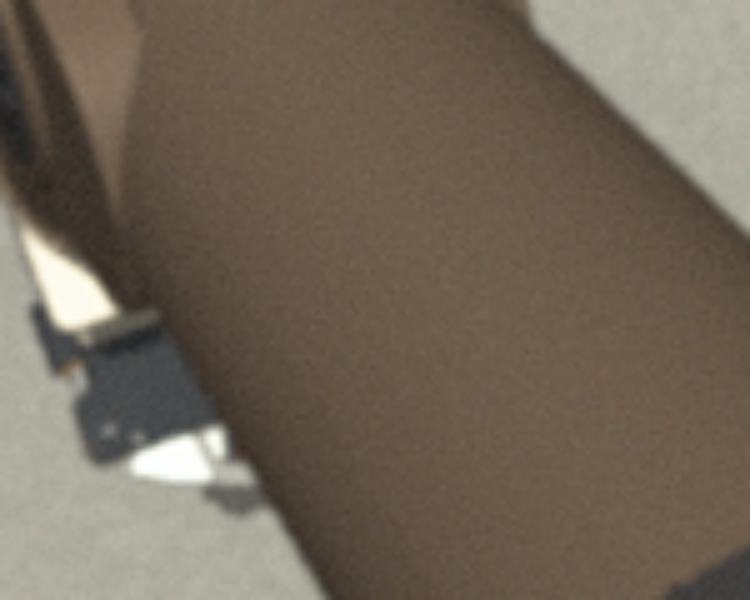

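```bash
python3 -m crank '{"hand":[0,0,0,0,0,0,0,0],"offset":[[0,0.06,0.006],[0,0.13,0.013],[0,0.21,0.02],[0,0.29,0.028],[0.01,0.37,0.036],[0.02,0.45,0.044],[0.03,0.53,0.05],[0.04,0.58,0.055]],"roll":[-0.07,-0.14,-0.21,-0.28,-0.35,-0.42,-0.49,-0.52]}' ; python3 - <<'E'
from h import *
from station import robot
delta([.480,.3235,.10],66)
c=robot.capture("top");np.savez("top2.npz",**c)
c2=robot.capture("side");np.savez("side2.npz",**c2)
a=cv2.resize(np.ascontiguousarray(c["frame"][180:265,120:400,::-1]),None,fx=2.8,fy=2.8)
b=cv2.resize(np.ascontiguousarray(c2["frame"][130:330,200:340,::-1]),None,fx=1.75,fy=1.75)
cv2.imwrite("pics/t2b.png",a);cv2.imwrite("pics/s2b.png",cv2.resize(np.ascontiguousarray(c2["frame"][130:340,200:340,::-1]),None,fx=2.8,fy=2.8))
E
```

```text
time_s: 20.92
ee_pos: [0.4867, 0.2971, 0.1212]
orientation: [[0.0, -0.915, 0.403], [0.002, 0.403, 0.915], [-1.0, 0.001, 0.002]]
wrist_force: [0.2, -0.1, 0.4]
finger_gap: 0.0459
t 20.92 p [0.4867, 0.2971, 0.1212] zang 66.22 d [0.0425, 0.0335, 0.0428] world turn -0.2 roll 0.0024 j7 0.13 F [0.2, -0.1, 0.4] gap 0.0459
```

View pics/t2b.png

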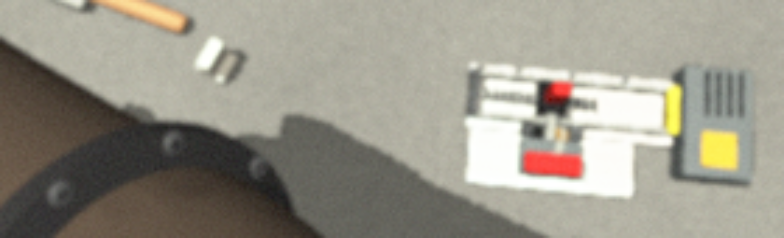

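View pics/s2b.png

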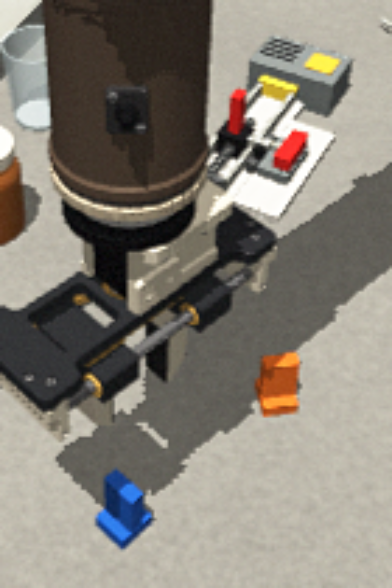

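```bash
python3 -m crank '{"hand":[0,0,0,0,0,0,0,0],"offset":[[0.01,0.02,0.02],[0.02,0.034,0.043],[0.04,0.034,0.043],[0.07,0.034,0.043],[0.11,0.034,0.043],[0.15,0.034,0.043],[0.18,0.034,0.043],[0.196,0.034,0.043]],"roll":[0,0,0,0,0,0,0,0]}' ; python3 - <<'E'
from h import *
from station import robot
delta([.480,.3235,.022],66)
c2=robot.capture("side");np.savez("side3.npz",**c2)
cv2.imwrite("pics/s3.png",cv2.resize(np.ascontiguousarray(c2["frame"][250:350,190:310,::-1]),None,fx=6,fy=6))
t=load("top2.npz");s=load("side2.npz")
for c,z in((t,.03),(s,.03)):
    for st,ce,px in c.blobs((22,130,120),(32,255,255),10):
        P=c.onz(px,z)[:,:2]
        if abs(P[:,1].mean()+.21)<.06: r=cv2.minAreaRect(P.astype(np.float32)*1000);print(len(px),P.mean(0).round(4),np.round(r[0],1),np.round(r[1],1),r[2])
E
```

```text
time_s: 21.68
ee_pos: [0.4817, 0.3167, 0.0202]
orientation: [[-0.002, -0.911, 0.413], [-0.003, 0.413, 0.911], [-1.0, 0.0, -0.003]]
wrist_force: [0.0, -0.4, -0.1]
finger_gap: 0.0457
t 21.68 p [0.4817, 0.3167, 0.0202] zang 65.59 d [-0.0036, 0.0088, 0.011] world turn 0.4 roll -0.0046 j7 -0.01 F [0.0, -0.4, -0.1] gap 0.0457
79 [ 0.5329 -0.2134] [ 533.6 -213.2] [10.2 41.6] 84.7720947265625
139 [ 0.4967 -0.2515] [ 496.9 -251.4] [27.7 29.4] 83.99980163574219
57 [ 0.4992 -0.2681] [ 498.7 -267.9] [31.1 31. ] 78.90887451171875
76 [ 0.5324 -0.2023] [ 533.9 -200.1] [33.6 43.6] 81.59947967529297
```

View pics/s3.png

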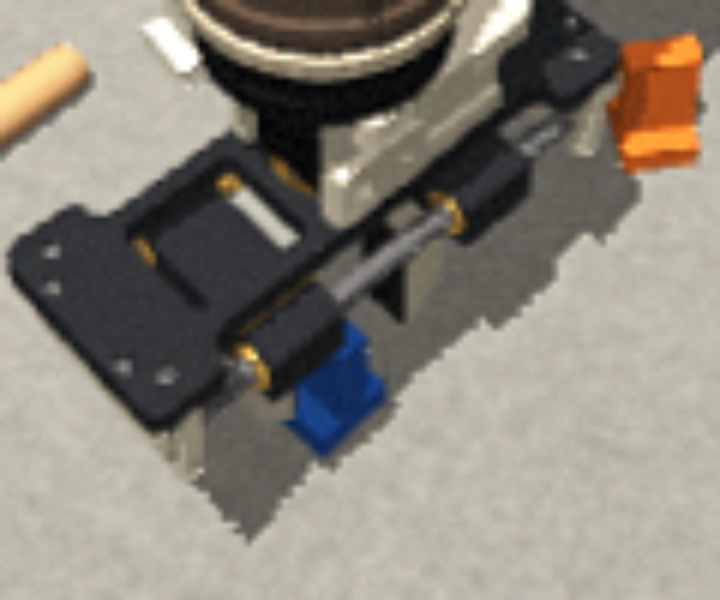

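```bash
python3 -m crank '{"hand":[0,0,0,-0.5,-1,-1,-1,-1],"offset":[[-0.004,0.005,0.006],[-0.004,0.009,0.011],[-0.004,0.009,0.011],[-0.004,0.009,0.011],[-0.004,0.009,0.011],[-0.004,0.009,0.011],[-0.004,0.009,0.011],[-0.004,0.009,0.011]],"roll":[0,0,0,0,0,0,0,0]}' ; python3 - <<'E'
from h import *
from station import robot
delta([.480,.3235,.022],66)
E
```

```text
time_s: 22.4
ee_pos: [0.4801, 0.3261, 0.0243]
orientation: [[0.0, -0.911, 0.412], [-0.0, 0.412, 0.911], [-1.0, -0.0, 0.0]]
wrist_force: [0.1, 1.2, 0.1]
finger_gap: 0.0173
t 22.4 p [0.4801, 0.3261, 0.0243] zang 65.69 d [0.0046, -0.002, -0.0047] world turn 0.3 roll -0.0034 j7 -0.01 F [0.1, 1.2, 0.1] gap 0.0173
```

```bash
python3 -m crank '{"hand":[-1,-1,-1,-1,-1,-1,-1,-1],"offset":[[0,0,0],[0,0,0],[0,0,0],[-0.01,0,0],[-0.04,0,0],[-0.08,0,0],[-0.12,0,0],[-0.16,0,0]],"roll":[0,0,0,0,0,0,0,0]}' ; python3 - <<'E'
from h import *
from station import robot
c2=robot.capture("side");np.savez("side3.npz",**c2)
delta([.480,.3235,.022],66)
cv2.imwrite("pics/s4.png",cv2.resize(np.ascontiguousarray(c2["frame"][200:350,190:310,::-1]),None,fx=4,fy=4))
E
```

```text
time_s: 23.07
ee_pos: [0.4797, 0.3261, 0.1052]
orientation: [[-0.001, -0.912, 0.411], [-0.0, 0.411, 0.912], [-1.0, 0.0, -0.0]]
wrist_force: [-0.0, 0.3, -0.8]
finger_gap: 0.012
t 23.12 p [0.4811, 0.3278, 0.1092] zang 65.72 d [0.1743, -0.0012, -0.0096] world turn 0.3 roll -0.0031 j7 0.06 F [0.7, 1.9, 2.5] gap 0.0117
```

View pics/s4.png

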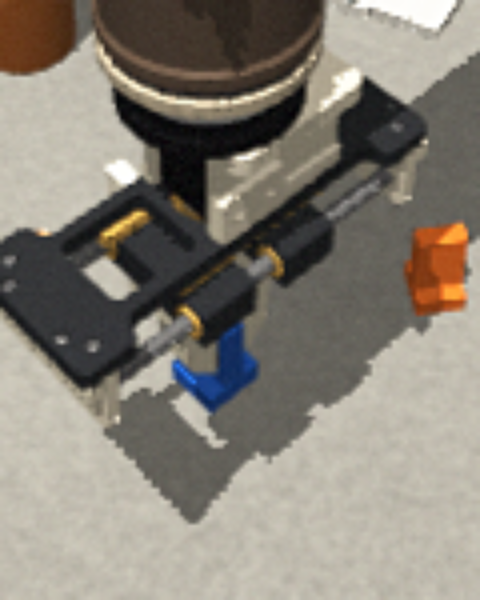

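```bash
python3 -c "
from h import *
delta([.5352,-.1854,.15],-6.4)"
```

```text
t 23.12 p [0.4811, 0.3278, 0.1092] zang 65.72 d [-0.0844, -0.5208, -0.8909] world turn -72.1 roll 0.8014 j7 0.06 F [0.7, 1.9, 2.5] gap 0.0117
```

```bash
python3 -m crank '{"hand":[-1,-1,-1,-1,-1,-1,-1,-1],"offset":[[-0.02,-0.01,-0.018],[-0.04,-0.04,-0.07],[-0.06,-0.075,-0.13],[-0.08,-0.11,-0.19],[-0.084,-0.147,-0.25],[-0.084,-0.182,-0.31],[-0.084,-0.217,-0.37],[-0.084,-0.25,-0.43]],"roll":[0.07,0.14,0.21,0.28,0.35,0.42,0.49,0.56]}' >/dev/null; python3 -c "
from h import *
delta([.5352,-.1854,.15],-6.4)"
```

```text
t 23.78 p [0.5055, 0.0771, 0.1467] zang 14.99 d [-0.0067, -0.5225, -0.0784] world turn -21.4 roll 0.2377 j7 -0.21 F [-0.1, 0.3, -0.0] gap 0.0121
```

```bash
python3 -m crank '{"hand":[-1,-1,-1,-1,-1,-1,-1,-1],"offset":[[-0.006,-0.07,-0.01],[-0.006,-0.15,-0.022],[-0.006,-0.23,-0.034],[-0.006,-0.31,-0.046],[-0.006,-0.38,-0.058],[-0.006,-0.44,-0.066],[-0.006,-0.48,-0.072],[-0.006,-0.5,-0.076]],"roll":[0.07,0.14,0.21,0.237,0.237,0.237,0.237,0.237]}' >/dev/null; python3 -c "
from h import *
delta([.5352,-.1854,.15],-6.4)"
```

```text
t 24.45 p [0.5346, -0.1761, 0.1492] zang -6.25 d [-0.0016, -0.0183, 0.0033] world turn -0.1 roll 0.0016 j7 -0.04 F [-0.4, -0.5, -0.7] gap 0.0116
```

Settle a bit while adjusting and lowering part of the way, then look.

```bash
python3 -m crank '{"hand":[-1,-1,-1,-1,-1,-1,-1,-1],"offset":[[0.0,-0.005,0.001],[0.02,-0.012,0.002],[0.05,-0.016,0.002],[0.08,-0.016,0.002],[0.11,-0.016,0.002],[0.126,-0.016,0.002],[0.126,-0.016,0.002],[0.126,-0.016,0.002]],"roll":[0.002,0.002,0.002,0.002,0.002,0.002,0.002,0.002]}' >/dev/null; python3 - <<'E'
from h import *
from station import robot
delta([.5352,-.1854,.0345],-6.4)
trav()
c2=robot.capture("side");np.savez("side5.npz",**c2)
c=robot.capture("top");np.savez("top5.npz",**c)
cv2.imwrite("pics/s5.png",cv2.resize(np.ascontiguousarray(c2["frame"][115:215,245:345,::-1]),None,fx=6,fy=6))
cv2.imwrite("pics/t5.png",cv2.resize(np.ascontiguousarray(c["frame"][180:260,270:400,::-1]),None,fx=6,fy=6))
E
```

```text
t 25.12 p [0.5349, -0.1791, 0.086] zang -6.11 d [0.103, -0.0125, 0.0021] world turn -0.3 roll 0.0033 j7 -0.07 F [0.5, 0.6, 0.1] gap 0.0117
t 25.12 travel mm 5.23 lat 1.03 Fpull 0.64 Flat -0.43 Fz 0.06 gap 0.0117
```

View pics/s5.png

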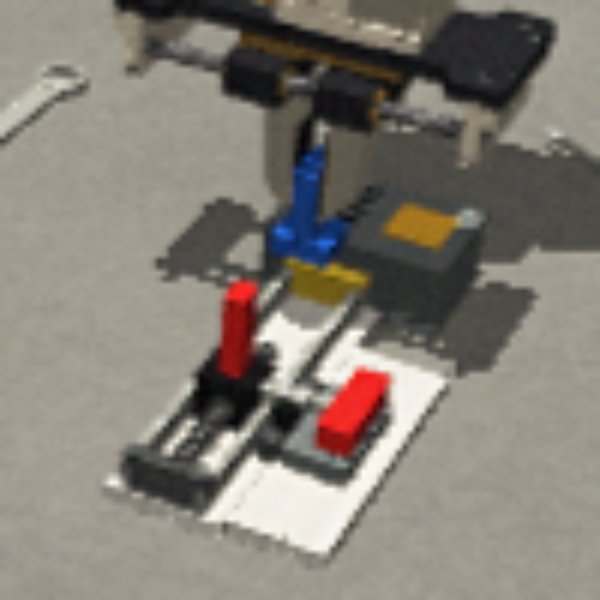

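View pics/t5.png

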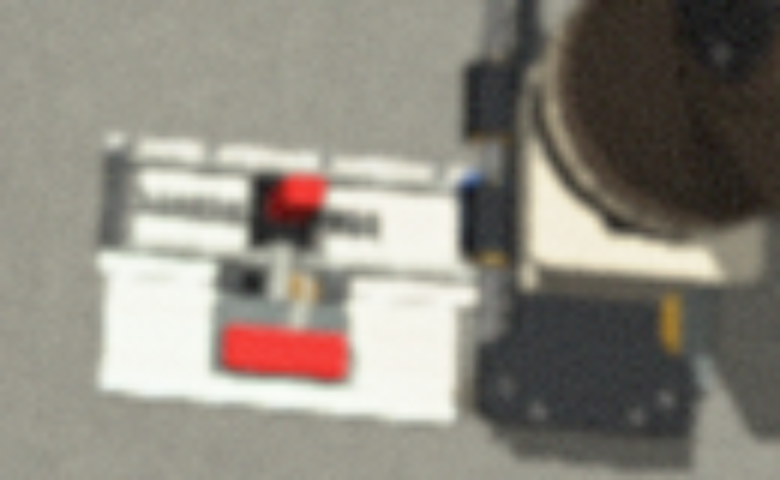

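```bash
python3 -m crank '{"hand":[-1,-1,-1,-1,-1,-1,-1,-1],"offset":[[0.01,-0.004,0.001],[0.02,-0.008,0.002],[0.04,-0.01,0.002],[0.055,-0.01,0.002],[0.06,-0.01,0.002],[0.06,-0.01,0.002],[0.06,-0.01,0.002],[0.06,-0.01,0.002]],"roll":[0.003,0.003,0.003,0.003,0.003,0.003,0.003,0.003]}' >/dev/null; python3 - <<'E'
from h import *
from station import robot
delta([.5352,-.1854,.0345],-6.4)
trav()
c2=robot.capture("side");np.savez("side6.npz",**c2)
cv2.imwrite("pics/s6.png",cv2.resize(np.ascontiguousarray(c2["frame"][130:200,260:340,::-1]),None,fx=8,fy=8))
E
```

```text
t 25.88 p [0.5355, -0.1854, 0.0564] zang -6.47 d [0.0437, 0.0, -0.0007] world turn 0.1 roll -0.0008 j7 -0.08 F [0.2, -1.0, -0.9] gap 0.0118
t 25.88 travel mm -1.01 lat -0.36 Fpull -0.98 Flat -0.28 Fz -0.9 gap 0.0118
```

View pics/s6.png

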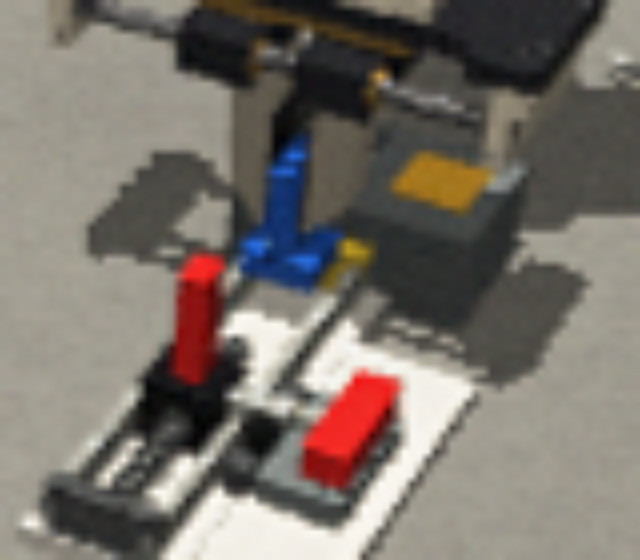

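```bash
python3 -m crank '{"hand":[-1,-1,-1,-1,-1,-1,-1,-1],"offset":[[0.002,0.002,-0.0006],[0.006,0.002,-0.0006],[0.01,0.002,-0.0006],[0.014,0.002,-0.0006],[0.018,0.002,-0.0006],[0.022,0.002,-0.0006],[0.026,0.002,-0.0006],[0.028,0.002,-0.0006]],"roll":[0,0,0,0,0,0,0,0]}' >/dev/null; python3 - <<'E'
from h import *
delta([.5352,-.1854,.0345],-6.4)
trav()
E
```

```text
t 26.6 p [0.535, -0.1845, 0.0419] zang -6.48 d [0.0147, -0.0018, 0.0005] world turn 0.1 roll -0.0009 j7 -0.09 F [-0.6, 0.1, -1.3] gap 0.0124
t 26.6 travel mm -0.11 lat 0.26 Fpull 0.04 Flat 0.61 Fz -1.29 gap 0.0124
```

```bash
python3 -m crank '{"hand":[-1,-1,-1,-1,-1,-1,-1,-1],"offset":[[0.002,0,0],[0.005,0,0],[0.008,0,0],[0.011,0,0],[0.013,0,0],[0.015,0,0],[0.016,0,0],[0.016,0,0]],"roll":[0,0,0,0,0,0,0,0]}' >/dev/null; python3 - <<'E'
from h import *
delta([.5352,-.1854,.0345],-6.4)
trav()
E
```

```text
t 27.27 p [0.5352, -0.1845, 0.0342] zang -6.48 d [-0.0005, -0.0018, 0.0002] world turn 0.1 roll -0.0009 j7 -0.09 F [-0.2, 0.2, -1.0] gap 0.0114
t 27.27 travel mm -0.12 lat 0.1 Fpull 0.18 Flat 0.21 Fz -1.01 gap 0.0114
```

```bash
python3 -m crank '{"hand":[-1,-1,-1,-1,-1,-1,-1,-1],"offset":[[0.001,0,0],[0.002,0,0],[0.003,0,0],[0.003,0,0],[0.003,0,0],[0.003,0,0],[0.003,0,0],[0.003,0,0]],"roll":[0,0,0,0,0,0,0,0]}' >/dev/null; python3 - <<'E'
from h import *
delta([.5352,-.1854,.0345],-6.4)
trav()
E
```

```text
t 27.93 p [0.5353, -0.1845, 0.0341] zang -6.48 d [-0.0007, -0.0017, 0.0001] world turn 0.1 roll -0.0009 j7 -0.09 F [-5.3, 0.8, 17.9] gap 0.0116
t 27.93 travel mm -0.13 lat 0.03 Fpull 0.21 Flat 5.36 Fz 17.91 gap 0.0116
```

```bash
python3 -m crank '{"hand":[-0.9,-0.8,-0.6,-0.5,-0.5,-0.5,-0.5,-0.5],"offset":[[-0.002,0,0],[-0.002,0,0],[-0.002,0,0],[-0.002,0,0],[-0.002,0,0],[-0.006,0,0],[-0.02,0,0],[-0.05,0,0]],"roll":[0,0,0,0,0,0,0,0]}' >/dev/null; python3 -m crank '{"hand":[-0.5,-0.5,-0.4,-0.2,0,0,0,0],"offset":[[-0.05,0,0],[-0.11,0,0],[-0.16,0.02,0],[-0.18,0.07,0],[-0.18,0.14,0],[-0.18,0.21,0],[-0.18,0.29,0],[-0.18,0.36,0]],"roll":[0,0,0,0.07,0.14,0.21,0.28,0.35]}' ; python3 - <<'E'
from h import *
from station import robot
delta([.412,.176,.09],-58)
c=robot.capture("side");np.savez("side7.npz",**c)
cv2.imwrite("pics/s7.png",cv2.resize(np.ascontiguousarray(c["frame"][130:220,250:340,::-1]),None,fx=6,fy=6))
E
```

```text
time_s: 29.27
ee_pos: [0.5556, -0.0033, 0.1486]
orientation: [[0.001, 0.62, 0.785], [0.001, 0.785, -0.62], [-1.0, 0.001, 0.0]]
wrist_force: [0.2, 1.0, -0.3]
finger_gap: 0.0457
t 29.27 p [0.5556, -0.0033, 0.1486] zang -38.28 d [0.1171, 0.1034, -0.4476] world turn -19.7 roll 0.2191 j7 -0.87 F [0.2, 1.0, -0.3] gap 0.0457
```

View pics/s7.png

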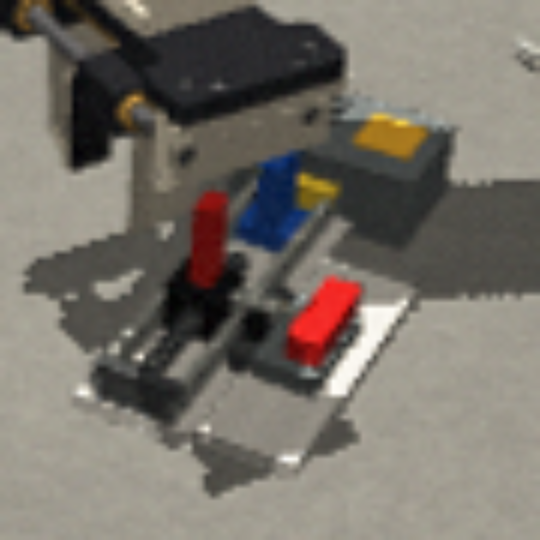

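```bash
python3 -m crank '{"hand":[0,0,0,0,0,0,0,0],"offset":[[0.02,0.014,-0.06],[0.04,0.03,-0.13],[0.06,0.048,-0.21],[0.08,0.067,-0.29],[0.1,0.084,-0.36],[0.11,0.095,-0.41],[0.115,0.101,-0.437],[0.117,0.103,-0.447]],"roll":[0.07,0.14,0.21,0.219,0.219,0.219,0.219,0.219]}' >/dev/null; python3 -m crank '{"hand":[0,0,0,0,0,0,0,0],"offset":[[0,0,0],[0,0,0],[0,0,0],[0,0,0],[0,0,0],[0,0,0],[0,0,0],[0,0,0]],"roll":[0,0,0,0,0,0,0,0]}' >/dev/null; python3 - <<'E'
from h import *
from station import robot
delta([.412,.176,.023],-58)
c=robot.capture("side");np.savez("side8.npz",**c)
cv2.imwrite("pics/s8.png",cv2.resize(np.ascontiguousarray(c["frame"][190:300,240:350,::-1]),None,fx=5,fy=5))
E
```

```text
t 30.65 p [0.4111, 0.1723, 0.0892] zang -57.71 d [0.1324, 0.0054, -0.0054] world turn -0.3 roll 0.0032 j7 -1.64 F [-0.0, -1.4, -0.2] gap 0.0464
```

View pics/s8.png

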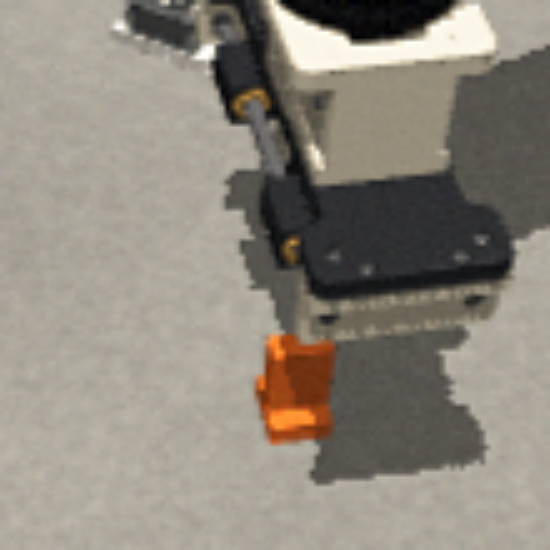

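```bash
python3 -m crank '{"hand":[0,0,0,0,0,0,0,0],"offset":[[0.01,0.003,-0.003],[0.04,0.005,-0.005],[0.07,0.005,-0.005],[0.1,0.005,-0.005],[0.12,0.005,-0.005],[0.132,0.005,-0.005],[0.132,0.005,-0.005],[0.132,0.005,-0.005]],"roll":[0.003,0.003,0.003,0.003,0.003,0.003,0.003,0.003]}' >/dev/null; python3 - <<'E'
from h import *
from station import robot
delta([.412,.176,.023],-58)
c=robot.capture("side");np.savez("side9.npz",**c)
cv2.imwrite("pics/s9.png",cv2.resize(np.ascontiguousarray(c["frame"][190:300,240:350,::-1]),None,fx=5,fy=5))
E
```

```text
t 31.37 p [0.4117, 0.176, 0.0231] zang -57.95 d [0.0002, 0.0006, 0.0004] world turn -0.0 roll 0.0005 j7 -1.70 F [-0.8, 0.4, 0.1] gap 0.0459
```

View pics/s9.png

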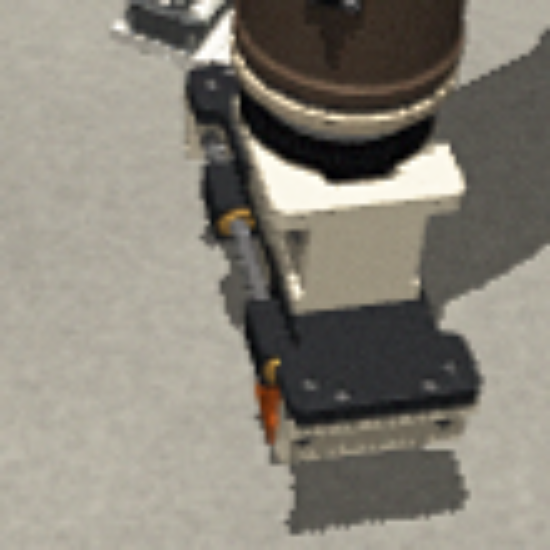

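```bash
python3 -m crank '{"hand":[-0.3,-0.6,-1,-1,-1,-1,-1,-1],"offset":[[0,0,0],[0,0,0],[0,0,0],[0,0,0],[0,0,0],[0,0,0],[0,0,0],[0,0,0]],"roll":[0,0,0,0,0,0,0,0]}' >/dev/null; python3 - <<'E'
from h import *
delta([.412,.176,.023],-58)
E
python3 -m crank '{"hand":[-1,-1,-1,-1,-1,-1,-1,-1],"offset":[[-0.01,0,0],[-0.03,0,0],[-0.06,0,0],[-0.1,0,0],[-0.15,0,0],[-0.2,0,0],[-0.24,0,0],[-0.26,0,0]],"roll":[0,0,0,0,0,0,0,0]}' >/dev/null; python3 - <<'E'
from h import *
delta([.5413,-.1355,.15],-6.4)
E
```

```text
t 32.08 p [0.4118, 0.1759, 0.0233] zang -57.96 d [0.0006, 0.0003, 0.0001] world turn -0.0 roll 0.0005 j7 -1.70 F [-0.1, 0.0, 2.1] gap 0.0119
t 32.75 p [0.4126, 0.1764, 0.156] zang -57.96 d [0.0118, -0.1128, 0.6654] world turn 51.6 roll -0.5729 j7 -1.61 F [-0.5, 0.1, -0.7] gap 0.012
```

```bash
python3 - <<'E'
from h import *
delta([.5393,-.1486,.15],-6.4)
E
python3 -m crank '{"hand":[-1,-1,-1,-1,-1,-1,-1,-1],"offset":[[0,-0.01,0.06],[0,-0.023,0.13],[0,-0.036,0.21],[0,-0.05,0.29],[0,-0.063,0.37],[0,-0.076,0.45],[0,-0.09,0.53],[0,-0.1,0.59]],"roll":[-0.07,-0.14,-0.21,-0.28,-0.35,-0.42,-0.49,-0.55]}' >/dev/null; python3 - <<'E'
from h import *
delta([.5393,-.1486,.15],-6.4)
E
```

```text
t 32.75 p [0.4126, 0.1764, 0.156] zang -57.96 d [0.0118, -0.13, 0.6855] world turn 51.6 roll -0.5729 j7 -1.61 F [-0.5, 0.1, -0.7] gap 0.012
t 33.42 p [0.5252, -0.1002, 0.1536] zang -8.08 d [0.0072, -0.092, 0.0416] world turn 1.7 roll -0.0186 j7 -0.16 F [0.8, 2.2, -1.0] gap 0.0114
```

```bash
python3 -m crank '{"hand":[-1,-1,-1,-1,-1,-1,-1,-1],"offset":[[0,-0.03,0.015],[0,-0.06,0.03],[0,-0.085,0.04],[0.02,-0.09,0.041],[0.05,-0.09,0.041],[0.08,-0.09,0.041],[0.1,-0.09,0.041],[0.11,-0.09,0.041]],"roll":[-0.018,-0.018,-0.018,-0.018,-0.018,-0.018,-0.018,-0.018]}' >/dev/null; python3 - <<'E'
from h import *
from station import robot
c=robot.capture("side")
delta([.5393,-.1486,.0335],-6.4);trav()
cv2.imwrite("pics/s10.png",cv2.resize(np.ascontiguousarray(c["frame"][130:220,250:340,::-1]),None,fx=6,fy=6))
E
```

```text
t 34.13 p [0.5375, -0.145, 0.0963] zang -6.77 d [0.1256, -0.0069, 0.0048] world turn 0.4 roll -0.0041 j7 -0.08 F [-0.2, -0.7, -0.1] gap 0.0119
t 34.13 travel mm 39.44 lat 2.16 Fpull -0.73 Flat 0.16 Fz -0.06 gap 0.0119
```

View pics/s10.png

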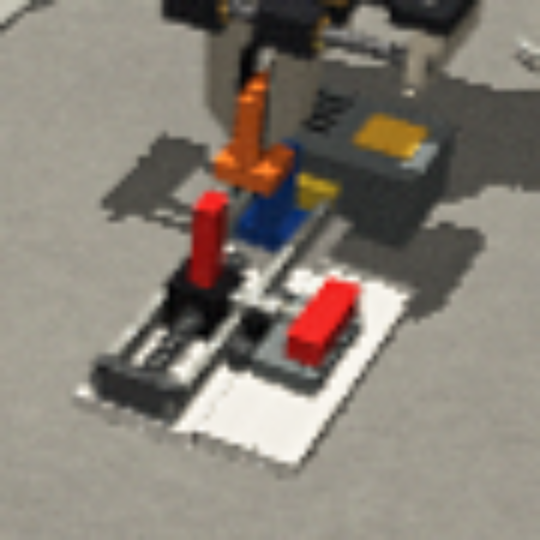

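```bash
python3 -m crank '{"hand":[-1,-1,-1,-1,-1,-1,-1,-1],"offset":[[0.0,-0.003,0.002],[0.01,-0.006,0.004],[0.03,-0.006,0.004],[0.06,-0.006,0.004],[0.076,-0.006,0.004],[0.08,-0.006,0.004],[0.08,-0.006,0.004],[0.08,-0.006,0.004]],"roll":[-0.004,-0.004,-0.004,-0.004,-0.004,-0.004,-0.004,-0.004]}' >/dev/null; python3 - <<'E'
from h import *
delta([.5393,-.1486,.0335],-6.4);trav()
E
```

```text
t 34.8 p [0.5406, -0.1493, 0.0584] zang -6.48 d [0.0498, 0.0011, -0.0027] world turn 0.1 roll -0.0008 j7 -0.09 F [-0.8, -0.3, -0.5] gap 0.012
t 34.8 travel mm 35.45 lat -1.39 Fpull -0.42 Flat 0.73 Fz -0.48 gap 0.012
```

```bash
python3 -m crank '{"hand":[-1,-1,-1,-1,-1,-1,-1,-1],"offset":[[0.002,0,-0.001],[0.006,0,-0.0025],[0.006,0,-0.0025],[0.006,0,-0.0025],[0.006,0,-0.0025],[0.006,0,-0.0025],[0.006,0,-0.0025],[0.006,0,-0.0025]],"roll":[0,0,0,0,0,0,0,0]}' >/dev/null; python3 - <<'E'
from h import *
delta([.5393,-.1486,.0335],-6.4);trav()
E
```

```text
t 35.47 p [0.5392, -0.1492, 0.0553] zang -6.48 d [0.0436, 0.0012, 0.0001] world turn 0.1 roll -0.0009 j7 -0.09 F [0.4, 0.5, -1.0] gap 0.0116
t 35.47 travel mm 35.4 lat 0.01 Fpull 0.55 Flat -0.32 Fz -1.03 gap 0.0116
```

```bash
python3 -m crank '{"hand":[-1,-1,-1,-1,-1,-1,-1,-1],"offset":[[0.002,0,0],[0.006,0,0],[0.01,0,0],[0.014,0,0],[0.018,0,0],[0.022,0,0],[0.026,0,0],[0.028,0,0]],"roll":[0,0,0,0,0,0,0,0]}' >/dev/null; python3 - <<'E'
from h import *
delta([.5393,-.1486,.0335],-6.4);trav()
E
python3 -m crank '{"hand":[-1,-1,-1,-1,-1,-1,-1,-1],"offset":[[0.002,0,0],[0.005,0,0],[0.008,0,0],[0.011,0,0],[0.014,0,0],[0.015,0,0],[0.016,0,0],[0.016,0,0]],"roll":[0,0,0,0,0,0,0,0]}' >/dev/null; python3 - <<'E'
from h import *
delta([.5393,-.1486,.0335],-6.4);trav()
E
```

```text
t 36.13 p [0.5389, -0.1492, 0.0408] zang -6.48 d [0.0146, 0.0012, 0.0006] world turn 0.1 roll -0.0008 j7 -0.10 F [-0.4, -0.0, -0.4] gap 0.0118
t 36.13 travel mm 35.42 lat 0.27 Fpull -0.05 Flat 0.35 Fz -0.36 gap 0.0118
t 36.8 p [0.539, -0.1492, 0.0333] zang -6.47 d [-0.0003, 0.0012, 0.0004] world turn 0.1 roll -0.0008 j7 -0.10 F [-0.6, 0.4, 2.5] gap 0.0118
t 36.8 travel mm 35.43 lat 0.15 Fpull 0.34 Flat 0.63 Fz 2.5 gap 0.0118
```

```bash
python3 -m crank '{"hand":[-0.9,-0.8,-0.6,-0.5,-0.5,-0.5,-0.5,-0.5],"offset":[[0,0,0],[0,0,0],[0,0,0],[0,0,0],[0,0,0],[-0.006,0,0],[-0.02,0,0],[-0.05,0,0]],"roll":[0,0,0,0,0,0,0,0]}' >/dev/null; python3 -m crank '{"hand":[-0.5,-0.5,-0.5,-0.5,-0.7,-1,-1,-1],"offset":[[-0.05,0,0],[-0.11,0,0],[-0.16,0,0],[-0.17,0,-0.05],[-0.17,0,-0.12],[-0.17,0,-0.2],[-0.17,0,-0.28],[-0.17,0,-0.34]],"roll":[0,0,0,-0.07,-0.14,-0.21,-0.28,-0.35]}' >/dev/null; python3 - <<'E'
from h import *
from station import robot
delta([.484,-.102,.10],83.6)
c=robot.capture("side");np.savez("side11.npz",**c)
d=robot.capture("top");np.savez("top11.npz",**d)
cv2.imwrite("pics/s11.png",cv2.resize(np.ascontiguousarray(c["frame"][130:220,250:340,::-1]),None,fx=6,fy=6))
cv2.imwrite("pics/t11.png",cv2.resize(np.ascontiguousarray(d["frame"][180:270,260:400,::-1]),None,fx=5,fy=5))
E
```

```text
t 38.13 p [0.3668, -0.1297, 0.1434] zang 25.33 d [0.0864, -0.0502, 0.2356] world turn 58.3 roll -0.6475 j7 0.53 F [-0.3, 0.2, 1.0] gap 0.002
```

View pics/s11.png

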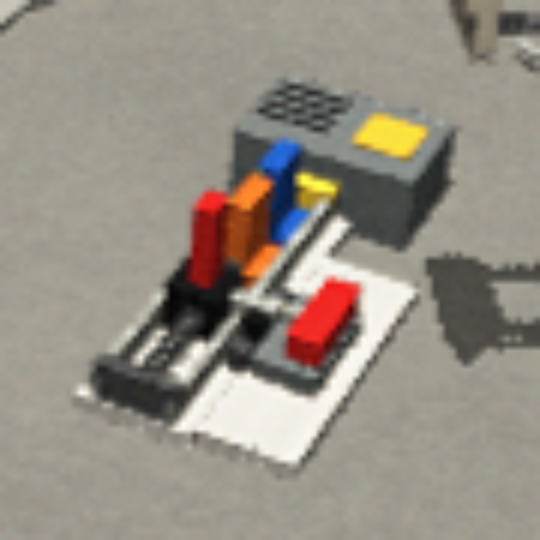

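View pics/t11.png

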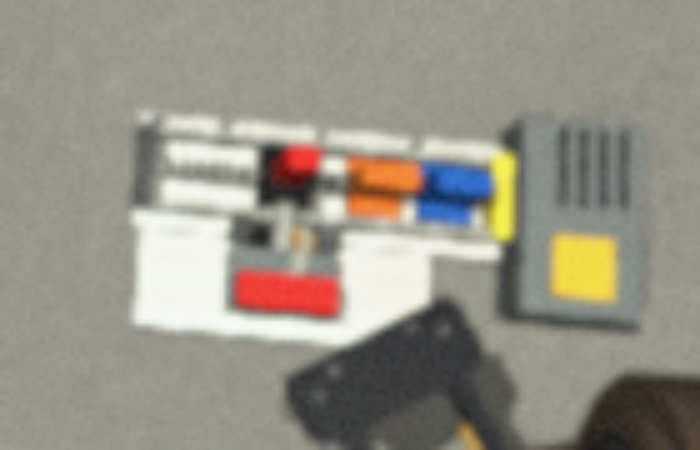

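```bash
python3 -m crank '{"hand":[-1,-1,-1,-1,-1,-1,-1,-1],"offset":[[0,-0.005,0.02],[0,-0.012,0.06],[0,-0.02,0.1],[0.01,-0.03,0.14],[0.02,-0.038,0.18],[0.03,-0.045,0.21],[0.04,-0.048,0.23],[0.05,-0.05,0.235]],"roll":[-0.079,-0.158,-0.237,-0.316,-0.395,-0.474,-0.553,-0.63]}' >/dev/null; python3 - <<'E'
from h import *
delta([.484,-.102,.07],83.6)
E
```

```text
t 38.9 p [0.4899, -0.1021, 0.1187] zang 82.09 d [0.0973, 0.0119, -0.0015] world turn 1.5 roll -0.0168 j7 1.23 F [-0.2, 1.0, 0.6] gap 0.0005
```

```bash
python3 -m crank '{"hand":[-1,-1,-1,-1,-1,-1,-1,-1],"offset":[[0.0,0.006,0],[0.02,0.01,0],[0.05,0.012,0],[0.08,0.012,0],[0.1,0.012,0],[0.12,0.012,0],[0.13,0.012,0],[0.13,0.012,0]],"roll":[-0.015,-0.015,-0.015,-0.015,-0.015,-0.015,-0.015,-0.015]}' >/dev/null; python3 - <<'E'
from h import *
from station import robot
delta([.484,-.102,.042],83.6)
c=robot.capture("side");np.savez("side12.npz",**c)
cv2.imwrite("pics/s12.png",cv2.resize(np.ascontiguousarray(c["frame"][130:220,250:340,::-1]),None,fx=6,fy=6))
E
```

```text
t 39.57 p [0.4806, -0.1021, 0.0524] zang 83.01 d [0.0207, -0.0067, 0.001] world turn 0.6 roll -0.0065 j7 1.17 F [0.2, -0.3, 0.2] gap 0.0003
```

View pics/s12.png

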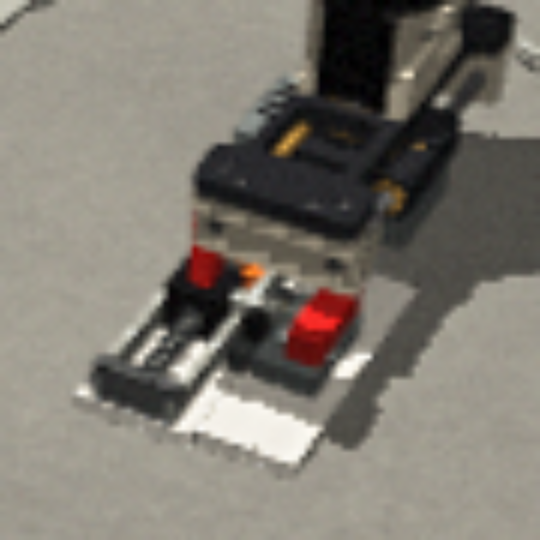

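```bash
python3 -m crank '{"hand":[-1,-1,-1,-1,-1,-1,-1,-1],"offset":[[0.0,-0.004,0],[0.004,-0.006,0],[0.01,-0.006,0],[0.014,-0.006,0],[0.018,-0.006,0],[0.022,-0.006,0],[0.024,-0.006,0],[0.024,-0.006,0]],"roll":[-0.006,-0.006,-0.006,-0.006,-0.006,-0.006,-0.006,-0.006]}' >/dev/null; python3 - <<'E'
from h import *
delta([.484,-.102,.036],83.6)
E
python3 -m crank '{"hand":[-1,-1,-1,-1,-1,-1,-1,-1],"offset":[[0.002,0,0],[0.004,0,0],[0.006,0,0],[0.008,0,0],[0.009,0,0],[0.01,0,0],[0.01,0,0],[0.01,0,0]],"roll":[0,0,0,0,0,0,0,0]}' >/dev/null; python3 - <<'E'
from h import *
delta([.484,-.102,.036],83.6)
E
```

```text
t 40.28 p [0.4842, -0.1025, 0.0411] zang 83.61 d [0.0102, 0.0005, 0.0009] world turn -0.0 roll 0.0001 j7 1.16 F [-0.5, -0.0, 1.6] gap 0.0006
t 40.95 p [0.4843, -0.1025, 0.0363] zang 83.61 d [0.0005, 0.0008, 0.0009] world turn -0.0 roll 0.0001 j7 1.15 F [-0.5, 0.9, 4.2] gap 0.0005
```

```bash
python3 -m crank '{"hand":[-1,-1,-1,-1,-1,-1,-1,-1],"offset":[[0.001,0,0],[0.002,0,0],[0.003,0,0],[0.004,0,0],[0.004,0,0],[0.004,0,0],[0.004,0,0],[0.004,0,0]],"roll":[0,0,0,0,0,0,0,0]}' >/dev/null; python3 - <<'E'
from h import *
from station import robot
delta([.484,-.102,.036],83.6)
c=robot.capture("side");np.savez("side13.npz",**c)
cv2.imwrite("pics/s13.png",cv2.resize(np.ascontiguousarray(c["frame"][130:220,250:340,::-1]),None,fx=6,fy=6))
E
```

```text
t 41.62 p [0.4843, -0.1025, 0.0343] zang 83.61 d [-0.0035, 0.0008, 0.0009] world turn -0.0 roll 0.0001 j7 1.15 F [-1.4, -1.2, 5.3] gap 0.0004
```

View pics/s13.png

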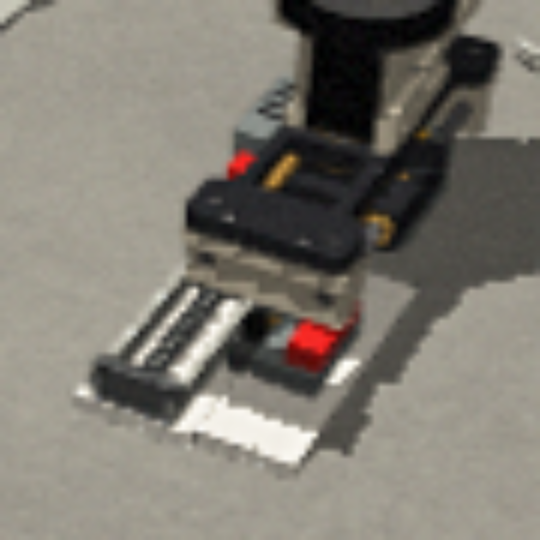

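Released: the red handle has moved forward. I'll lift, retreat and look.

```bash
python3 -m crank '{"hand":[-1,-1,-1,-1,-1,-1,-1,-1],"offset":[[-0.01,0,0],[-0.03,0,0],[-0.07,0,0],[-0.12,0,0],[-0.17,0,0],[-0.21,0,0],[-0.23,0,0],[-0.24,0,0]],"roll":[0,0,0,0,0,0,0,0]}' >/dev/null; python3 -m crank '{"hand":[-1,-1,-1,-1,-1,-1,-1,-1],"offset":[[-0.01,0.02,0],[-0.01,0.06,0],[-0.01,0.12,0],[-0.01,0.18,0],[-0.01,0.22,0],[-0.01,0.24,0],[-0.01,0.24,0],[-0.01,0.24,0]],"roll":[0,0,0,0,0,0,0,0]}' >/dev/null; python3 - <<'E'
from h import *
from station import robot
delta([.484,-.102,.042],83.6)
c=robot.capture("side");np.savez("side14.npz",**c)
d=robot.capture("top");np.savez("top14.npz",**d)
cv2.imwrite("pics/s14.png",cv2.resize(np.ascontiguousarray(c["frame"][130:220,250:340,::-1]),None,fx=6,fy=6))
cv2.imwrite("pics/t14.png",cv2.resize(np.ascontiguousarray(d["frame"][180:270,260:400,::-1]),None,fx=5,fy=5))
cv2.imwrite("pics/s14f.png",c["frame"][:,:,::-1])
E
```

```text
t 43.0 p [0.3653, -0.0894, 0.1592] zang 83.58 d [0.2346, -0.2386, 0.0015] world turn 0.0 roll -0.0002 j7 1.40 F [0.3, -0.5, -0.4] gap 0.0005
```

View pics/s14.png

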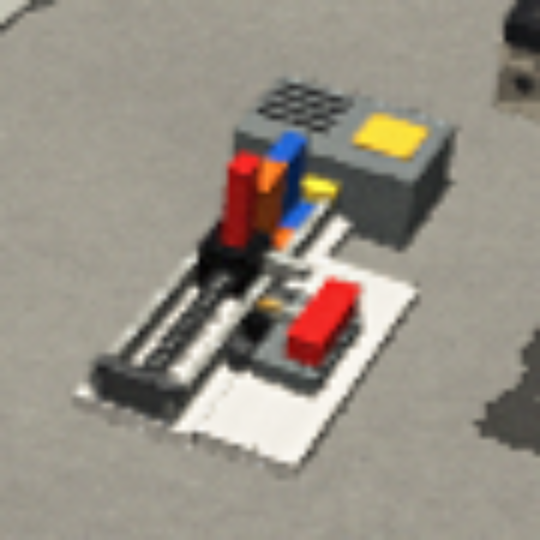

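View pics/t14.png

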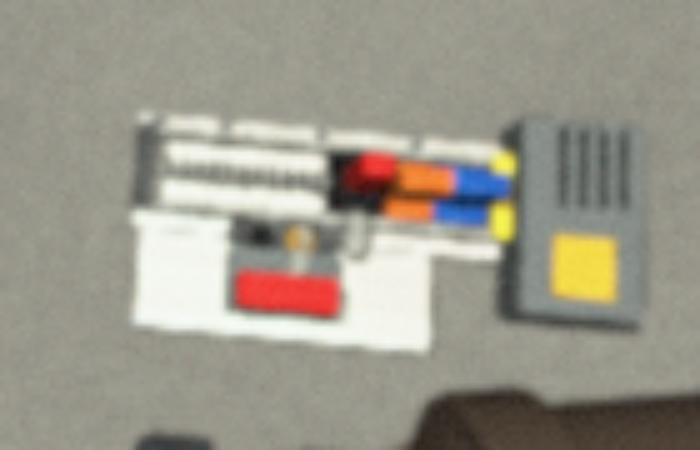

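View pics/s14f.png

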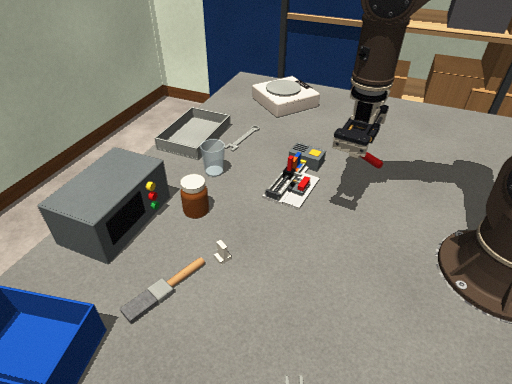

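```bash
python3 - <<'E'
from h import *
from station import robot
for n in("top","side"):
    c=Cam(robot.capture(n)); 
    for st,ce,px in c.blobs((0,200,180),(4,255,255),8):
        P=c.onz(ce,.084)[0]
        if .50<P[0]<.56 and abs(P[1]+.14)<.04: print(n,st,P.round(4),"travel",round((P[1]+.1845)/.994*1000,1))
E
```

```text
top [332, 212, 7, 3, 11] [ 0.54   -0.1376  0.084 ] travel 47.2
side [289, 156, 4, 3, 11] [ 0.54   -0.1359  0.084 ] travel 48.9
```

Measured travel is 47–49 mm against the 48 mm expected for two 28 mm samples (2 × 28 − 8), so both are clamped.

```bash
python3 -c "
from station import robot
print(robot.hand_in())"
```

```text
the job is handed in; nothing more can be done
None
```

The job is done and handed in at about 43 s of the 72 s allowed. `hand_in` gives no verdict, so the result rests on my own checks.

- **Follower:** I pulled it back by its handle in small steps. The pull force rose at about 67 mm of travel and dropped again past about 75 mm. A second small drop at about 86 mm was the click. The largest pull I measured was about 16 N, and I did not drive it into the end stop. On backing off, the follower stayed at 84.6 mm, and the pictures showed it held there after I let go.
- **Samples:** I set blue down first, then orange behind it, each between the channel walls with its flange down. Each stopped at the height expected for the track floor. Blue was pressed down with about 18 N and orange with about 2.5 N.
- **Release:** I pressed the bar down about 8 mm with about 5 N. The follower closed softly.

**Last checks:** Both views show blue against the yellow stop, orange against blue and the follower against orange, all upright. The handle measured 47.2 mm of travel in the top view and 48.9 mm in the side view; two samples clamped together should give 48 mm. The white sample, jar and beaker look unmoved in the last side picture, though I did not measure them again. The robot was clear of everything. No check failed; the largest disagreement between the two views was a few millimetres, about what the calibration allows.

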